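Change the workpiece in the drilling fixture and hold the block in the corner

TASK

The round flanged hub standing in the drilling fixture is finished: take it out and set it upright, fully home, in the round nest of the nest board that fits its flange, and let go of it. Then load the bored rectangular block: stand it flat on the fixture plate with a long side flat against the long fence and an end flat against the short fence, press it firmly into that corner against both fences at once, and finish still holding it pressed there, so that I can run up the clamp screws. Leave the bearing and the other things on the bench where they are.

Things in the scene. Friction and masses are not known exactly. Their poses are not given: they have to be found in the camera images.
- fixture: Drilling fixture fixed to the bench, yaw within 0.35 rad: steel plate 200 (x) by 220 (y) by 12 mm, two dark fences 20 mm high forming an inside corner at its +x, +y side. Origin: centre of the plate's underside; z up. Two fixed clamp screws, backed off, up to 30 mm above the plate: one at y +30 mm on the -x edge, tip at x -52 mm; one at x +43 mm on the -y edge, tip at y -61 mm.
- corner (a point): The point on the plate's top face (12 mm above the bench) where the working faces of the two fences would meet; axes as fixture. The free area of the plate lies towards -x and -y from here. A block fully home in the corner has its centre 22 mm to -x and 38 mm to -y of this point.
- fence_long: Long fence, fixed to the fixture: 130 mm along the fixture's y, 16 mm thick, 20 mm high. Its working face looks to the fixture's -x and lies at x = +65 mm in the fixture's frame. Origin: centre of its underside, on the plate; axes as the fixture.
- fence_short: Short fence, fixed to the fixture: 85 mm along the fixture's x, 16 mm thick, 20 mm high. Its working face looks to the fixture's -y and lies at y = +70 mm in the fixture's frame. Origin: centre of its underside, on the plate; axes as the fixture.
- hub: Loose aluminium wheel hub, the finished part, about 0.2 kg: flange 60 mm across, 16 mm thick, with four small holes, at the bottom; plain round barrel 38 mm across above it, 52 mm high in all, bored in the top. At the start it stands upright on the fixture plate near the corner. Origin: centre of its underside; z up along its axis.
- block: Loose machined aluminium bearing block, about 0.38 kg: 44 mm (its x) by 76 mm (its y) by 50 mm high, with a 26 mm blind bore 34 mm deep in the middle of its top. Both ends and both long sides are alike. Stands on the bench between fixture and nest board at any yaw. The plate and fences are lightly oiled: it slides on them with a friction of about 0.2. Origin: centre of its underside; z up.
- nest_board: Fixed plywood nest board, any yaw, 200 (x) by 170 (y) by 28 mm high, four nests 14 mm deep. In its frame: round 65 mm nest at (-52, -42) mm, empty, for the hub's flange; round 47 mm nest at (52, -42) with the bearing; rectangular 83 by 51 mm nest at (-48, 48), empty; square 57 mm nest at (55, 48), empty. Origin: centre of its underside; z up.
- nest_board_hole0 (a point): Centre of the mouth of the round 65 mm nest for the hub, level with the board's top, 28 mm above the bench. The mouth has a small chamfer; the hub sits home when its underside is 14 mm below this point.
- bearing: Bystander: loose steel bearing 43 mm across, 16 mm high, in the smaller round nest of the nest board. Origin: centre of its underside.
- socket: Bystander: chrome socket, 23 mm across, 28 mm high, standing on the bench. Origin: centre of its underside.
- spanner: Bystander: steel spanner 170 mm long lying on the bench at the near right. Origin: near its middle, on the bench.
- mallet: Bystander: hammer 270 mm long lying at the far edge of the bench. Origin: near its middle, on the bench.
- grease_tin: Bystander: round grease tin 72 mm across, 55 mm high, at the far edge. Origin: centre of its underside.
- bolt_tin: Bystander: open steel box 110 by 75 by 30 mm with bolts, at the far edge. Origin: centre of its underside.
- drift: Bystander: brass drift with a red handle, 210 mm long, 26 mm thick, lying at the left of the fixture. Origin: on the bench under the middle of its length.
Things that resemble listed ones, but are neither listed nor needed, are in the scene too. What is shaped like the hub but purple is not meant.

How it is judged:
By the outcome, as a careful person would: the job done as asked, in the order asked, and still so for the second after the job is handed in, while the arm keeps its last pose, push and grip.
It also fails if it takes over 64 s, if anything falls off the work surface, if the arm or the gripper's body presses on something with over 40 N, if the wrist force passes 120 N, or if a joint passes its speed limit or range.

ROBOT

A 7-joint arm with a two-finger parallel gripper is mounted at the origin on the work surface. World frame = base frame: x ahead of the robot, y to its left, z up, the work surface at z = 0. Lengths are in m, angles in degrees, forces in N, time in s.
With the tool pointing down it reaches from about 0.4 to 0.85 m from the base axis. Payload 6.9 kg.
Tool frame: the origin (TCP) lies midway between the tips of the shut fingers; the grasp point (between the pads) lies 19 mm behind it; z points along the fingers, y is the direction in which the jaws open and shut (so a half turn about z gives the same grasp; the last joint's range is limited). The gripper opens to 85 mm and grips with 20 to 120 N. Pads are 22 mm wide; open, the fingers measure 114 mm over their backs; the gripper's body (76 mm by 85 mm) begins 54 mm behind the grasp point. The pads swing forward as they close: fully open they stand 13 mm farther back than shut.
Start: joints at [-62.366, 29.078, -13.613, 85.955, 7.202, 65.827, -8.869], TCP at [0.23, 0.581, 0.231] pointing down, gripper open.
Joint ranges: [-176.47, 176.47], [-13.61, 117.27], [-81.72, 77.17], [0.22, 143.17], [-87.28, 267.28], [10, 112.55], [-165.47, 165.47]. Speed limits (degrees/s): [136.94, 136.94, 180, 180, 180, 180, 180].

INTERFACE

Orientations are given as a 3x3 rotation matrix whose columns are the frame's x, y, z axes.
In Python, from workcell import robot, eyes, finish_job gives the robot as it stands. The module is installed in compiled form; this text tells all that it offers.
- The arm moves only by the tool send_rows, never from a script. Its argument "motion" is a list of rows, each a list of 5 numbers: the shift along the tool's x, y, z in m, then the turn about the tool's z in degrees, then the closure, from 0 (fully open) to 1 (shut). A call has 1 to 5 rows; each row shifts and turns the pose as measured when the row begins, along the tool's axes as they then stand; what a row does not reach is not made up. A row lasts 1/8 s, in which the tool goes at most 62.5 mm and 10.7 degrees, less where a joint would pass 70% of its speed; a pose out of reach is approached as far as the arm can. A call is refused whole if a number of a shift passes 0.0625 or a number of a turn 10.7, either way. A call with a gripper value outside its range is refused whole. The fingers move at their own pace and stop on an object; "newtons" is the grip in N (left out, the last holds). Time passes only in rows, so rows that do not move let the fingers close. It gives the time, the measured TCP pose, the force and the opening at its end, in the units of the state.
- robot.get_state(): the state, without advancing time (a new reading comes with each control period).
- eyes.snapshot(name): name is "scene" or "side" or "wrist"; returns a dict with "image" (480x640x3 uint8, blue, green, red), "fx", "fy", "cx", "cy" (pixels), "R" (3x3) and "t" (3): a world point X has camera coordinates R X + t. Camera axes: x right, y down, z forward; pixel columns grow to the right and rows downward; lengths in m; the calibration is good to about 2 mm. The wrist camera is an equidistant fisheye: a pixel r from the principal point sees the ray r / f radians off the axis. A picture is of the moment at which its call begins. There is no depth.
- finish_job(): hands the job in, once; it reports no verdict.
Trained networks look in the newest picture that a camera, given by its name, has taken for a name from the list of things; names that differ only in an ending like _2 or _b are one class to them, and where a whole thing is asked for, a point or a joint stands for the part that bears it (a point fixed in the world has none). Each returns a list of dicts, best first, with "conf" (0 to 1); they miss things now and then, are a little off and sometimes report something else, mostly with a low value. They report only what shows in the picture. A call takes as long as a camera call. They do not tell look-alikes from the thing itself.
- eyes.look_for(label, camera): "at" ([row, column] in pixels, amid what is visible of it).
- eyes.place_of(label, camera): "at" ([row, column] in pixels: a listed point, or the origin of a listed thing).
The state is a dict: "time_s": time; "joint_pos": joint angles; "dq": joint speeds; "tau": joint torques, N m; "tcp_pos": TCP position; "orientation": TCP orientation; "contact_force": force on the tool from outside, world axes, zero at the start; "torque": the same for the moment, N m; "width": finger opening in m.
Only numpy, scipy, OpenCV 4.12 (cv2) and the standard library are available. Lean on these libraries where they do the work, as an engineer would, in place of code of your own. Each camera call takes 0.05 s, during which the arm holds its last target.

## Working session

There is one attempt and no reset: what is moved stays moved. The work goes in short steps, Python scripts to look and compute and a tool call to move; the robot and the scene stay as the last step left them, time stands still between calls to the robot, and variables do not carry over. Pictures are saved under pics/ and viewed, and the job is handed in when it is done.

Besides the shell and the picture viewer there is one more tool, called as a command line: name --pt "numbers of a row" for each row, then --argument value for the rest. send_rows: Moves the arm, as the interface text tells. Its arguments: {"type":"object","properties":{"motion":{"type":"array","items":{"type":"array","items":{"type":"number"}}},"newtons":{"type":"number"}},"required":["motion"]}

```bash
mkdir -p pics
cat > h.py <<'E'
import numpy as np, cv2, json
from workcell import robot, eyes, finish_job
np.set_printoptions(precision=4,suppress=True)
def snap(cam,fn=None):
    s=eyes.snapshot(cam)
    if fn: cv2.imwrite('pics/'+fn,s['image'])
    return s
def ray(s,rc,cam):
    v,u=rc; x=(u-s['cx'])/s['fx']; y=(v-s['cy'])/s['fy']
    if cam=='wrist':
        r=np.hypot(x,y); d=np.array([np.sin(r)*x/max(r,1e-9),np.sin(r)*y/max(r,1e-9),np.cos(r)])
    else: d=np.array([x,y,1.]); d/=np.linalg.norm(d)
    R=np.array(s['R']);t=np.array(s['t']); return -R.T@t, R.T@d
def onz(s,rc,cam,z):
    o,d=ray(s,rc,cam); return o+d*(z-o[2])/d[2]
def tri(rays):
    A=np.zeros((3,3));b=np.zeros(3)
    for o,d in rays:
        P=np.eye(3)-np.outer(d,d);A+=P;b+=P@o
    X=np.linalg.solve(A,b); return X,[np.linalg.norm((np.eye(3)-np.outer(d,d))@(X-o)) for o,d in rays]
def proj(s,X,cam):
    c=np.array(s['R'])@np.array(X)+np.array(s['t'])
    if cam=='wrist':
        r=np.hypot(c[0],c[1]);th=np.arctan2(r,c[2]);k=th/max(r,1e-9);x,y=c[0]*k,c[1]*k
    else: x,y=c[0]/c[2],c[1]/c[2]
    return np.array([s['cy']+s['fy']*y,s['cx']+s['fx']*x])
E
python3 - <<'E'
from h import *
S={}
for c in ['scene','side','wrist']:
    S[c]=snap(c,c+'0.png'); s=S[c]; print(c,-np.array(s['R']).T@s['t'],s['fx'],np.array(s['R'])[2])
    for l in ['hub','block','corner','fixture','fence_long','fence_short','nest_board_hole0','nest_board','bearing']:
        r=eyes.place_of(l,c); print(l,[(np.round(q['at']).tolist(),round(q['conf'],2)) for q in r[:3]])
print(robot.get_state())
E
```

```text
scene [1.0986 0.369  0.9215] 469.59620534790486 [-0.522  -0.2768 -0.8068]
hub [([268.0, 312.0], 0.91), ([375.0, 410.0], 0.79), ([212.0, 428.0], 0.73)]
block [([303.0, 422.0], 0.63)]
corner [([307.0, 419.0], 0.81)]
fixture [([272.0, 412.0], 0.84)]
fence_long [([291.0, 393.0], 0.94)]
fence_short [([292.0, 437.0], 0.53)]
nest_board_hole0 [([182.0, 221.0], 0.62), ([294.0, 392.0], 0.16)]
nest_board []
bearing [([172.0, 191.0], 0.46)]
side [ 0.3563 -0.6608  0.9408] 466.4499536095745 [ 0.1717  0.6391 -0.7497]
hub [([257.0, 326.0], 0.96), ([176.0, 342.0], 0.92), ([207.0, 283.0], 0.89)]
block [([302.0, 295.0], 0.67)]
corner [([191.0, 296.0], 0.94), ([208.0, 282.0], 0.64)]
fixture [([207.0, 274.0], 0.95), ([460.0, 280.0], 0.66)]
fence_long [([207.0, 302.0], 0.6), ([208.0, 275.0], 0.5)]
fence_short [([208.0, 284.0], 0.55)]
nest_board_hole0 [([372.0, 329.0], 0.63), ([190.0, 282.0], 0.63), ([422.0, 343.0], 0.42)]
nest_board [([398.0, 360.0], 0.87), ([208.0, 286.0], 0.43), ([422.0, 343.0], 0.26)]
bearing [([424.0, 346.0], 0.85), ([300.0, 438.0], 0.7)]
wrist [0.164  0.6049 0.3742] 371.64829954431775 [ 0.2562 -0.1017 -0.9613]
hub [([339.0, 106.0], 0.59)]
block []
corner []
fixture []
fence_long []
fence_short []
nest_board_hole0 [([465.0, 16.0], 0.46)]
nest_board []
bearing []
{'time_s': 1.5, 'joint_pos': array([-62.3654,  29.0758, -13.6131,  85.9535,   7.2011,  65.8269,
        -8.8695]), 'dq': array([-0.0511,  0.0344,  0.0659,  0.094 , -0.0027, -0.0205, -0.0023]), 'tau': array([ -0.0003, -62.035 ,  -2.1858, -24.9949,   0.0136,   0.0026,
        -0.    ]), 'tcp_pos': array([0.23  , 0.5811, 0.2313]), 'orientation': array([[-0.9298,  0.368 , -0.    ],
       [ 0.368 ,  0.9298,  0.    ],
       [ 0.    ,  0.    , -1.    ]]), 'contact_force': array([-0.2668,  0.2396,  0.5345]), 'torque': array([-0.0342, -0.0199, -0.0054]), 'width': 0.08506459184361813}
```

View pics/scene0.png

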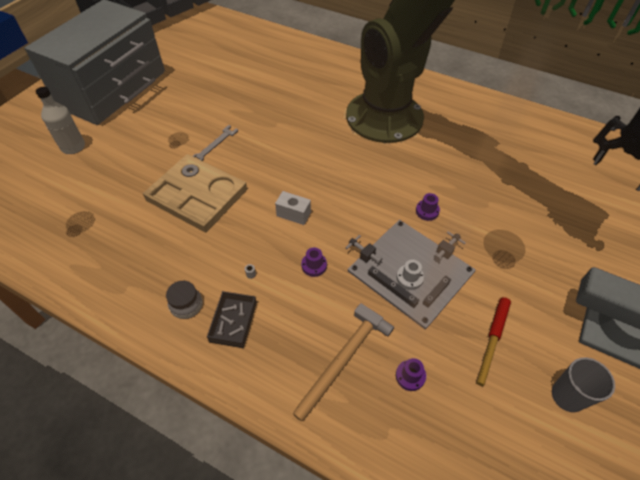

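View pics/side0.png

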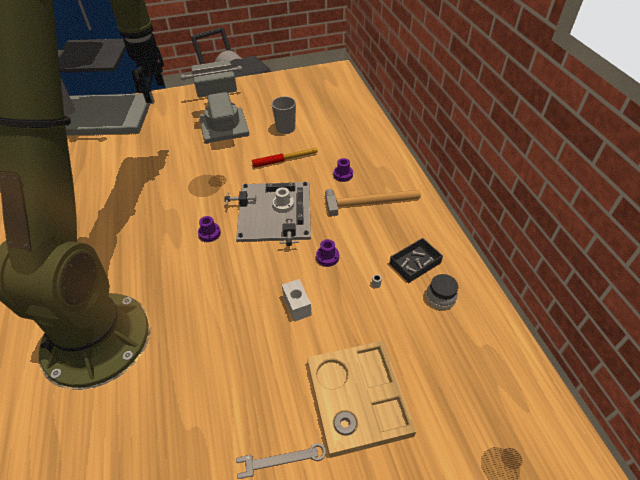

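View pics/wrist0.png

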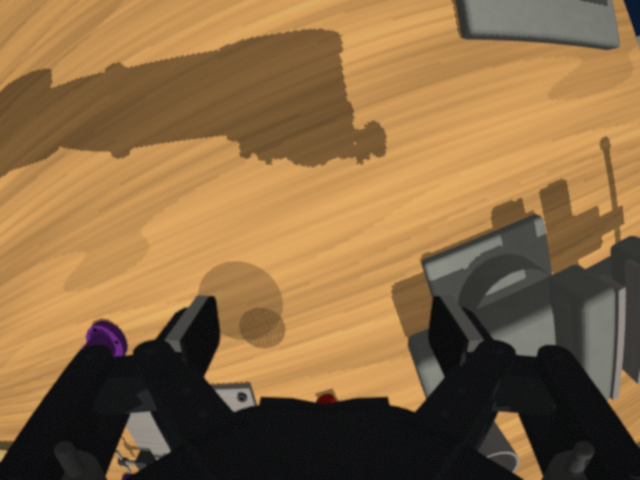

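Run:
```python
import cv2
a=cv2.imread('pics/scene0.png');b=cv2.imread('pics/side0.png')
def c(im,r0,r1,c0,c1,k,fn): cv2.imwrite('pics/'+fn,cv2.resize(im[r0:r1,c0:c1],None,fx=k,fy=k,interpolation=cv2.INTER_CUBIC))
c(a,210,330,335,485,5,'z_a1.png')
c(a,145,235,140,315,4.5,'z_a2.png')
c(b,170,250,220,320,7,'z_b1.png')
c(b,275,455,270,420,3.3,'z_b2.png')
```

```text
(no output)
```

View pics/z_a1.png

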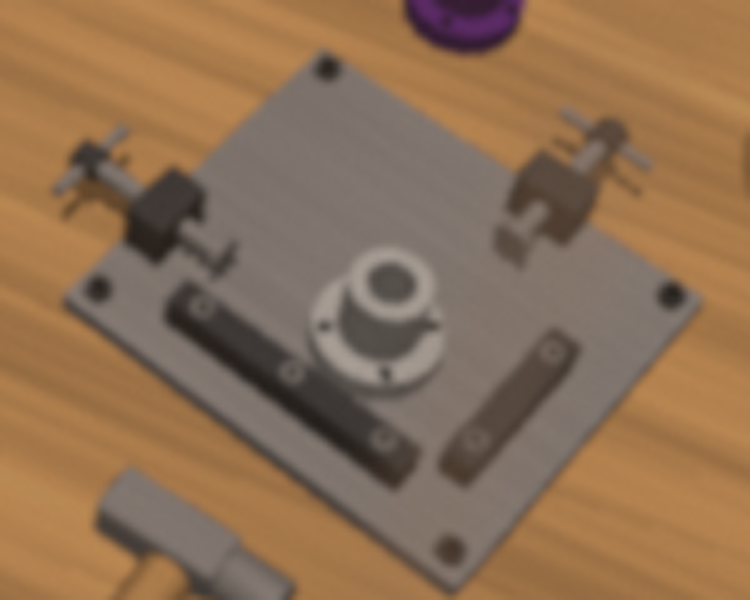

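View pics/z_a2.png

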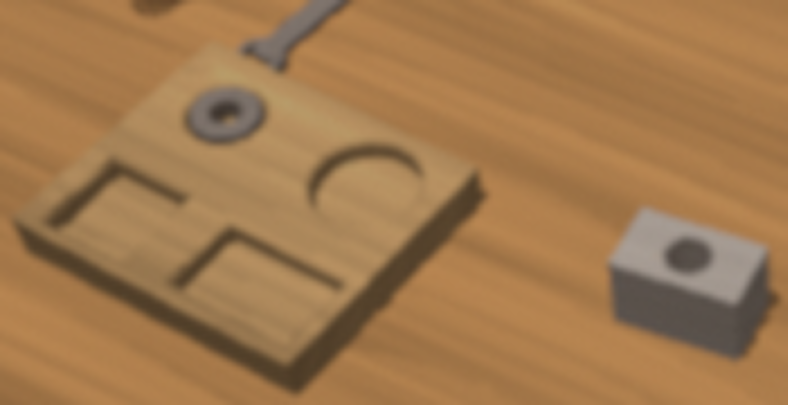

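View pics/z_b1.png

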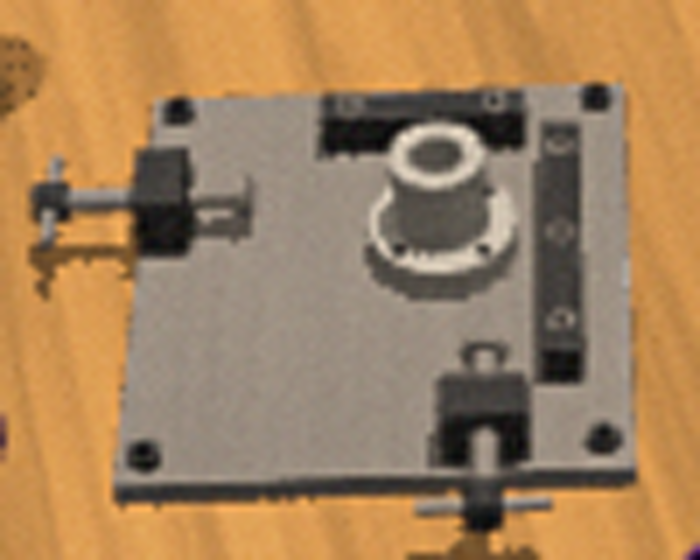

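View pics/z_b2.png

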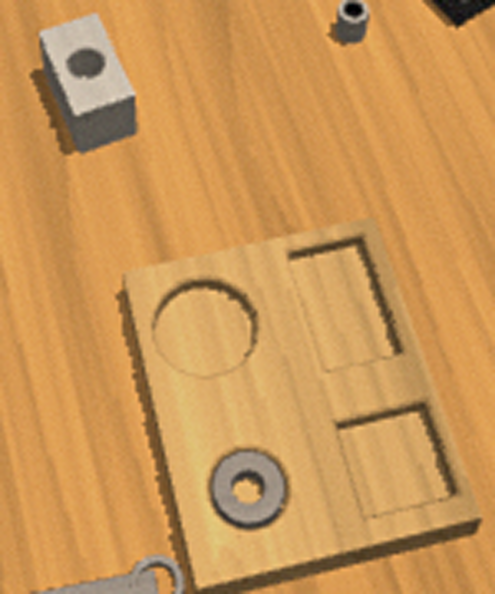

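```bash
cat > fit0.py <<'E'
from h import *
import pickle
from scipy.optimize import least_squares
S={c:eyes.snapshot(c) for c in ['scene','side']}
pickle.dump(S,open('S.pkl','wb'))
def P(r0,c0,k,l): return [(r0+(y+.5)/k-.5,c0+(x+.5)/k-.5) for x,y in l]
def rect(a,b): return [(-a,-b),(a,-b),(a,b),(-a,b)]
D={'fixture':(rect(.1,.11),.012,P(210,335,5,[(322,50),(67,298),(452,580),(700,298)]),P(170,220,7,[(117,487),(634,472),(622,86),(155,100)])),
'board':(rect(.1,.085),.028,P(145,140,4.5,[(478,175),(215,42),(15,225),(292,365)]),P(275,270,3.3,[(127,275),(197,588),(480,520),(372,222)])),
# block corners: long edge = y
'block':(rect(.022,.038),.05,P(145,140,4.5,[(612,262),(645,208),(770,250),(738,303)]),P(275,270,3.3,[(98,14),(40,32),(75,117),(135,97)])),
'hubtop':([(0,0)],.064,P(210,335,5,[(394,281)]),P(170,220,7,[(439,155)])),
'bore':([(0,0)],.05,P(145,140,4.5,[(688,255)]),P(275,270,3.3,[(86,63)])),
'hole0':([(0,0)],.028,P(145,140,4.5,[(367,190)]),P(275,270,3.3,[(205,328)])),
}
for n,(m,z,a,b) in D.items():
    m=np.array(m)
    X=[tri([ray(S['scene'],p,'scene'),ray(S['side'],q,'side')]) for p,q in zip(a,b)]
    for x,e in X: print(n,x,np.round(e,4))
    if len(m)>1:
        for cams in (['scene'],['side'],['scene','side']):
            W=np.array([onz(S[c],p,c,z)[:2] for c in cams for p in (a if c=='scene' else b)])
            M=np.vstack([m]*len(cams)); c0=M.mean(0);w0=W.mean(0)
            H=(M-c0).T@(W-w0); th=np.arctan2(H[0,1]-H[1,0],H[0,0]+H[1,1])
            R=np.array([[np.cos(th),-np.sin(th)],[np.sin(th),np.cos(th)]])
            t=w0-R@c0; print('   ',n,cams,t,'yaw',np.degrees(th),'rms',np.sqrt(((M@R.T+t-W)**2).sum(1).mean()))
            if n=='board': print('     hole0',R@[-.052,-.042]+t)
            if n=='fixture': print('     corner',R@[.065,.07]+t,'home',R@[.043,.032]+t)
    else: print('   ',onz(S['scene'],a[0],'scene',z),onz(S['side'],b[0],'side',z))
E
python3 fit0.py
```

```text
fixture [0.3555 0.1967 0.0083] [0.0007 0.0007]
fixture [0.547  0.1498 0.0055] [0.001 0.001]
fixture [0.5989 0.3583 0.0112] [0.0008 0.0008]
fixture [0.4073 0.4081 0.0098] [0.0003 0.0003]
    fixture ['scene'] [0.4789 0.279 ] yaw -13.716306561087842 rms 0.0034848039455846894
     corner [0.5587 0.3316] home [0.5283 0.2999]
    fixture ['side'] [0.4771 0.2746] yaw -14.013105621821362 rms 0.0016634639410067593
     corner [0.5571 0.3268] home [0.5266 0.2952]
    fixture ['scene', 'side'] [0.478  0.2768] yaw -13.865817585117405 rms 0.003648633912448126
     corner [0.5579 0.3292] home [0.5274 0.2976]
board [ 0.4481 -0.198   0.0219] [0.0013 0.0013]
board [ 0.4358 -0.3966  0.0252] [0.0012 0.0012]
board [ 0.6056 -0.406   0.0211] [0.0004 0.0004]
board [ 0.6136 -0.2073  0.023 ] [0.0018 0.0018]
    board ['scene'] [ 0.528  -0.2975] yaw -92.83749143134263 rms 0.0026160168484362528
     hole0 [ 0.4886 -0.2435]
    board ['side'] [ 0.5257 -0.3048] yaw -93.18947809121809 rms 0.0023773526354146507
     hole0 [ 0.4866 -0.2505]
    board ['scene', 'side'] [ 0.5268 -0.3012] yaw -93.01271911671854 rms 0.004572056322124518
     hole0 [ 0.4876 -0.247 ]
block [ 0.4903 -0.0529  0.0866] [0.0213 0.0213]
block [ 0.449  -0.0575  0.0872] [0.0218 0.0218]
block [ 0.4284 -0.0407  0.0052] [0.0262 0.0262]
block [ 0.4731 -0.0374  0.0072] [0.0271 0.0271]
    block ['scene'] [ 0.4609 -0.045 ] yaw 5.515254407867386 rms 0.042963964917593994
    block ['side'] [ 0.461  -0.0501] yaw -174.86135958307577 rms 0.00026545131829498964
    block ['scene', 'side'] [ 0.4609 -0.0476] yaw -175.24163897593795 rms 0.05355042831514792
hubtop [0.5053 0.2846 0.0626] [0.0015 0.0015]
    [0.5047 0.2855 0.064 ] [0.506  0.2815 0.064 ]
bore [ 0.4606 -0.0476  0.0482] [0.0004 0.0004]
    [ 0.4615 -0.0466  0.05  ] [ 0.4607 -0.0491  0.05  ]
hole0 [ 0.487  -0.2475  0.0208] [0.0003 0.0003]
    [ 0.4916 -0.2424  0.028 ] [ 0.4862 -0.2509  0.028 ]
```

```bash
cat > go.py <<'E'
from h import *
import sys
def go(x,y,z,yaw=None):
    s=robot.get_state(); R=np.array(s['orientation']); p=np.array(s['tcp_pos'])
    d=np.array([x,y,z])-p; th=np.degrees(np.arctan2(R[1,0],R[0,0]))
    print('t',s['time_s'],'p',p,'yaw',th,'w',s['width'],'F',s['contact_force'],'tilt',R[:2,2])
    print('tool delta',R.T@d,'n rows',np.linalg.norm(d)/.0625,'turn',None if yaw is None else (th-yaw+180)%360-180)
    if yaw is not None:
        a=np.radians(yaw);R2=np.array([[np.cos(a),np.sin(a),0],[np.sin(a),-np.cos(a),0],[0,0,-1]]); print('delta in axes after turn',R2.T@d)
if __name__=='__main__': go(*map(float,sys.argv[1:]))
E
python3 go.py .5055 .2835 .2 166
```

```text
t 1.6 p [0.23   0.5811 0.2313] yaw 158.4065272001637 w 0.08531374137149127 F [-0.3507  0.7273 -0.4613] tilt [-0.  0.]
tool delta [-0.3657 -0.1754  0.0313] n rows 6.508260755797091 turn -7.593472799836292
delta in axes after turn [-0.3393 -0.2222  0.0313]
```

send_rows --pt "-0.053 -0.025 0.0 0 0" --pt "-0.053 -0.025 0 0 0" --pt "-0.053 -0.025 0 0 0" --pt "-0.053 -0.025 0 0 0" --pt "-0.053 -0.025 0 0 0" --newtons 40

```text
time_s: 2.22
tcp_pos: [0.4319, 0.3674, 0.2305]
orientation: [[-0.934, 0.357, -0.001], [0.357, 0.934, 0.004], [0.003, 0.003, -1.0]]
contact_force: [0.0, 0.3, 0.4]
width: 0.0856
```

```bash
python3 go.py .5055 .2835 .2 166
```

```text
t 2.225 p [0.4319 0.3674 0.2305] yaw 159.0752496777327 w 0.08559788845122143 F [0.0113 0.3373 0.3606] tilt [-0.0014  0.0038]
tool delta [-0.0988 -0.0522  0.0301] n rows 1.8517569995564709 turn -6.9247503222673
delta in axes after turn [-0.0918 -0.0636  0.0305]
```

send_rows --pt "-0.05 -0.026 0.015 -3.5 0" --pt "-0.048 -0.029 0.015 -3.5 0" --pt "0 0 0 0 0"

```text
time_s: 2.6
tcp_pos: [0.5129, 0.275, 0.1997]
orientation: [[-0.969, 0.246, 0.002], [0.246, 0.969, 0.002], [-0.001, 0.003, -1.0]]
contact_force: [-0.5, -0.2, -0.1]
width: 0.0852
```

```bash
python3 - <<'E'
from h import *
import pickle
w=snap('wrist','w1.png'); pickle.dump(w,open('w1.pkl','wb'))
for l in ['hub','corner','fence_long','fence_short','fixture']:
    print(l,[(np.round(q['at'],1).tolist(),round(q['conf'],2)) for q in eyes.place_of(l,'wrist')[:3]])
print('tcp',proj(w,robot.get_state()['tcp_pos'],'wrist'),'hubtop pred',proj(w,[.5055,.2835,.064],'wrist'))
print('corner',proj(w,[.5579,.3292,.012],'wrist'))
E
python3 go.py .5055 .2835 .2 166
```

```text
hub [([309.1, 159.7], 0.78), ([355.4, 449.6], 0.73), ([201.7, 334.2], 0.58)]
corner [([243.8, 392.1], 0.7)]
fence_long [([251.2, 317.6], 0.81), ([242.7, 50.5], 0.62), ([201.5, 539.4], 0.47)]
fence_short [([193.2, 406.0], 0.63)]
fixture [([175.8, 315.5], 0.98)]
tcp [292.974  344.8101] hubtop pred [213.868  334.6522]
corner [243.2971 393.268 ]
t 2.9 p [0.5087 0.2827 0.2015] yaw 166.39832029760817 w 0.08563777462837384 F [-0.5973 -0.2232 -0.1416] tilt [0.0024 0.007 ]
tool delta [ 0.0033 -0.      0.0015] n rows 0.0583937771049851 turn 0.3983202976081657
delta in axes after turn [ 0.0033 -0.0001  0.0015]
```

View pics/w1.png

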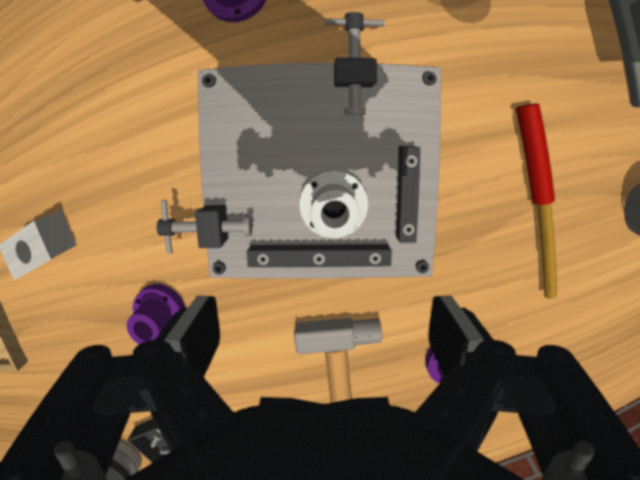

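Run:
```python
from h import *
import pickle
w=snap('wrist','w2.png'); pickle.dump(w,open('w2.pkl','wb'))
c=w['image'][50:295,185:455]; cv2.imwrite('pics/w2z.png',cv2.resize(c,None,fx=2.4,fy=2.4,interpolation=cv2.INTER_CUBIC))
print(robot.get_state()['tcp_pos'])
```

```text
[0.5088 0.2825 0.2015]
```

View pics/w2z.png

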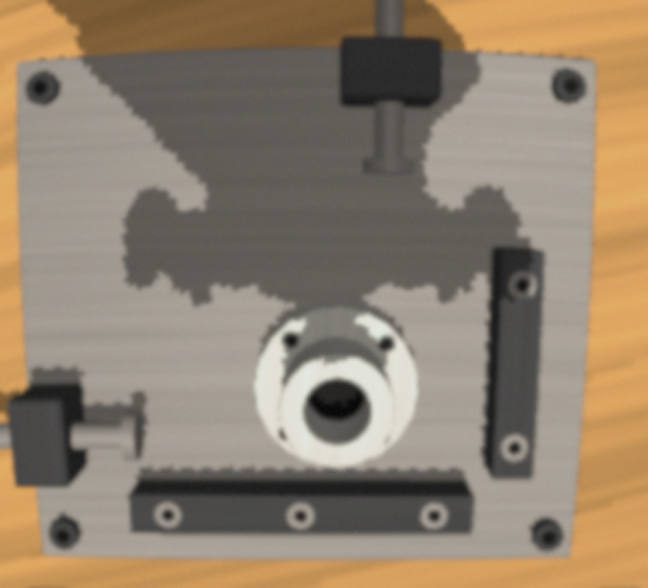

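```bash
cat > fitw.py <<'E'
from h import *
def rect(a,b): return np.array([(-a,-b),(a,-b),(a,b),(-a,b)])
def fit(s,cam,m,px,z):
    W=np.array([onz(s,p,cam,z)[:2] for p in px]);c0=m.mean(0);w0=W.mean(0)
    H=(m-c0).T@(W-w0); th=np.arctan2(H[0,1]-H[1,0],H[0,0]+H[1,1])
    R=np.array([[np.cos(th),-np.sin(th)],[np.sin(th),np.cos(th)]]);t=w0-R@c0
    sc=np.sqrt(((W-w0)**2).sum()/((m-c0)**2).sum())
    return t,th,R,np.sqrt(((m@R.T+t-W)**2).sum(1).mean()),sc
def Z(r0,c0,k,l): return [(r0+(y+.5)/k-.5,c0+(x+.5)/k-.5) for x,y in l]
E
python3 - <<'E'
from fitw import *
import pickle
w=pickle.load(open('w2.pkl','rb'))
px=Z(50,185,2.4,[(17,62),(45,554),(571,557),(596,62)])
t,th,R,e,sc=fit(w,'wrist',rect(.1,.11),px,.012); print(t,np.degrees(th),e,sc,'corner',R@[.065,.07]+t)
h=Z(50,185,2.4,[(337,410)])[0]
print('hub',onz(w,h,'wrist',.064))
S=pickle.load(open('S.pkl','rb'))
def P(r0,c0,k,l): return Z(r0,c0,k,l)
print(tri([ray(w,h,'wrist'),ray(S['scene'],P(210,335,5,[(394,281)])[0],'scene'),ray(S['side'],P(170,220,7,[(439,155)])[0],'side')]))
im=w['image'].copy()
for X in [(.1,.11,.012),(-.1,.11,.012),(.1,-.11,.012),(.065,.07,.012),(.065,.07,.032),(.065,-.065,.032)]:
    q=R@X[:2]+t; p=proj(w,[q[0],q[1],X[2]],'wrist'); print(X,p,(p[::-1]-[185,50]+.5)*2.4)
E
```

```text
[0.4779 0.2781] -13.89011655537054 0.0010664306395861119 0.9938071350037532 corner [0.5578 0.3304]
hub [0.5052 0.2834 0.064 ]
(array([0.5054, 0.284 , 0.0629]), [np.float64(0.0006996405934212184), np.float64(0.0018357270667556324), np.float64(0.001356551291746338)])
(0.1, 0.11, 0.012) [282.3372 422.8221] [571.973  558.8092]
(-0.1, 0.11, 0.012) [ 74.3475 433.8111] [598.3466  59.6339]
(0.1, -0.11, 0.012) [281.4744 202.7017] [ 43.684  556.7385]
(0.065, 0.07, 0.012) [248.9763 385.6898] [482.8554 478.7431]
(0.065, 0.07, 0.032) [255.767  389.3472] [491.6333 495.0408]
(0.065, -0.065, 0.032) [255.3285 239.3931] [131.7434 493.9883]
```

```bash
python3 go.py .5053 .2837 .034 166
```

```text
t 2.95 p [0.5088 0.2825 0.2015] yaw 166.39004629005814 w 0.08526867380636301 F [ 0.3742  0.0779 -1.3045] tilt [0.0024 0.0068]
tool delta [ 0.0038 -0.0009  0.1675] n rows 2.68085275107232 turn 0.3900462900581374
delta in axes after turn [0.0037 0.0003 0.1675]
```

send_rows --pt "0.0037 0 0.05 0 0" --pt "0 0 0.05 0 0" --pt "0 0 0.03 0 0" --pt "0 0 0 0 0"

```text
time_s: 3.45
tcp_pos: [0.5049, 0.2897, 0.0708]
orientation: [[-0.973, 0.229, 0.007], [0.229, 0.973, 0.011], [-0.005, 0.012, -1.0]]
contact_force: [0.4, 0.3, 0.4]
width: 0.0853
```

```bash
python3 go.py .5053 .2837 .034 166
```

```text
t 3.45 p [0.5049 0.2897 0.0708] yaw 166.7725452146678 w 0.08532280869498317 F [0.376  0.3497 0.3923] tilt [0.0071 0.0107]
tool delta [-0.0016 -0.0061  0.0368] n rows 0.5971382556071005 turn 0.7725452146677867
delta in axes after turn [-0.0019 -0.0057  0.0368]
```

send_rows --pt "-0.0015 -0.006 0.02 0 0" --pt "0 0 0.013 0 0" --pt "0 0 0 0 0"

```text
time_s: 3.82
tcp_pos: [0.5067, 0.2871, 0.041]
orientation: [[-0.974, 0.226, 0.012], [0.226, 0.974, 0.014], [-0.009, 0.017, -1.0]]
contact_force: [-0.6, 0.3, 0.0]
width: 0.0853
```

```bash
python3 go.py .5053 .2837 .034 166
```

```text
t 3.825 p [0.5067 0.2871 0.041 ] yaw 166.91985352157738 w 0.08527286390227945 F [-0.5918  0.2509  0.0228] tilt [0.0122 0.0142]
tool delta [ 0.0007 -0.0037  0.007 ] n rows 0.12676691656083694 turn 0.9198535215773802
delta in axes after turn [ 0.0005 -0.0036  0.007 ]
```

send_rows --pt "0 -0.0036 0.005 0 0" --pt "0 0 0 0 0.3" --pt "0 0 0 0 0.8" --pt "0 0 0 0 1" --pt "0 0 0 0 1" --newtons 40

```text
time_s: 4.45
tcp_pos: [0.5073, 0.2846, 0.0386]
orientation: [[-0.974, 0.226, 0.016], [0.226, 0.974, 0.016], [-0.012, 0.019, -1.0]]
contact_force: [0.4, -0.5, -1.9]
width: 0.0369
```

```bash
python3 go.py .5053 .2837 .034 166
```

```text
t 4.45 p [0.5073 0.2846 0.0386] yaw 166.9242162217454 w 0.03686629774683754 F [ 0.4173 -0.4579 -1.8934] tilt [0.0159 0.0163]
tool delta [ 0.0018 -0.0015  0.0045] n rows 0.08075931183068792 turn 0.9242162217454108
delta in axes after turn [ 0.0017 -0.0014  0.0046]
```

send_rows --pt "0 0 -0.03 0 1" --pt "0 0 -0.05 0 1" --pt "0 0 -0.05 0 1"

```text
time_s: 4.82
tcp_pos: [0.5024, 0.2809, 0.1667]
orientation: [[-0.974, 0.226, 0.006], [0.226, 0.974, 0.011], [-0.003, 0.012, -1.0]]
contact_force: [0.2, 1.0, -1.3]
width: 0.037
```

Run:
```python
from h import *
s=robot.get_state(); print(s['joint_pos'],s['dq'],s['tau'],s['width'],s['contact_force'],np.array(s['orientation'])[:,2],s['tcp_pos'])
snap('wrist','w3.png'); s=robot.get_state();print(s['joint_pos'],s['dq'],np.array(s['orientation'])[:,2],s['tcp_pos'])
```

```text
[-23.1452  27.7918 -12.5716  99.538    6.9105  52.8042  38.5257] [  4.7594 -26.0949  -5.4701 -26.9698  -9.003   53.8108   8.1292] [ -0.7797 -56.1429  -1.863  -20.3524   0.1692  -1.3703  -0.2344] 0.03698552787425907 [ 0.2076  0.971  -1.2675] [ 0.0059  0.0109 -0.9999] [0.5024 0.2809 0.1667]
[-23.1171  27.3497 -12.6237  99.0831   6.857   53.1408  38.5751] [-0.529   1.3481  0.3616  1.2436  1.477  -9.7352 -1.4281] [ 0.0143  0.0157 -0.9998] [0.505  0.2826 0.1736]
```

View pics/w3.png

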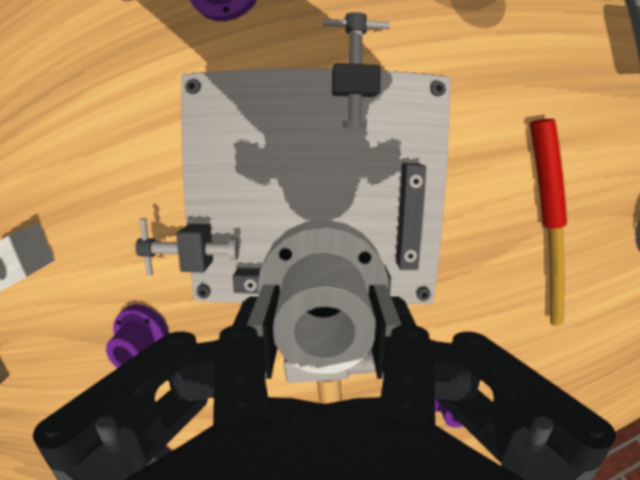

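send_rows --pt "-0.006 -0.03 -0.01 0 1" --pt "-0.0118 -0.0595 0 0 1" --pt "-0.0118 -0.0595 0 0 1" --pt "-0.0118 -0.0595 0 0 1" --pt "-0.0118 -0.0595 0 0 1"

```text
time_s: 5.5
tcp_pos: [0.4973, 0.0088, 0.1796]
orientation: [[-0.976, 0.215, 0.019], [0.215, 0.976, 0.021], [-0.014, 0.025, -1.0]]
contact_force: [1.4, 0.5, -1.9]
width: 0.0369
```

```bash
python3 - <<'E'
from h import *
import pickle
snap('scene');w=snap('wrist','w4.png');pickle.dump(w,open('w4.pkl','wb'))
E
python3 go.py .4875 -.2485 .19 166
```

```text
t 5.6 p [0.4967 0.0018 0.1791] yaw 166.89866177581737 w 0.03674083965397242 F [-0.1908 -0.074  -2.0268] tilt [0.0175 0.0163]
tool delta [-0.048  -0.2456 -0.0151] n rows 4.011842279507493 turn 0.8986617758173736
delta in axes after turn [-0.0517 -0.2451 -0.0109]
```

View pics/w4.png

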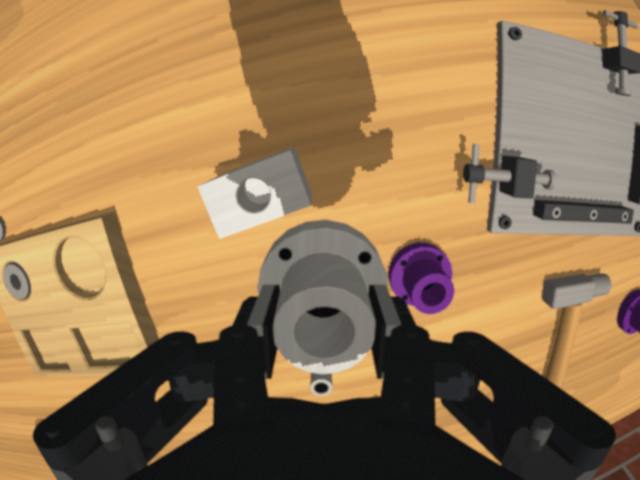

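send_rows --pt "-0.011 -0.055 -0.01 0 1" --pt "-0.011 -0.055 -0.01 0 1"

```text
time_s: 5.85
tcp_pos: [0.493, -0.1059, 0.1961]
orientation: [[-0.975, 0.22, 0.016], [0.22, 0.975, 0.019], [-0.012, 0.022, -1.0]]
contact_force: [1.2, -1.1, -1.2]
width: 0.0366
```

```bash
python3 - <<'E'
from h import *
import pickle
for i in range(3): snap('scene')
w=snap('wrist','w5.png');pickle.dump(w,open('w5.pkl','wb'))
E
python3 go.py .4875 -.2485 .19 166
```

```text
t 6.05 p [ 0.4931 -0.1057  0.196 ] yaw 167.0400062402421 w 0.036701823325783096 F [ 0.3872  0.1415 -2.4387] tilt [0.0168 0.019 ]
tool delta [-0.0265 -0.1405  0.0032] n rows 2.2887239866459463 turn 1.0400062402420929
delta in axes after turn [-0.0291 -0.1399  0.006 ]
```

View pics/w5.png

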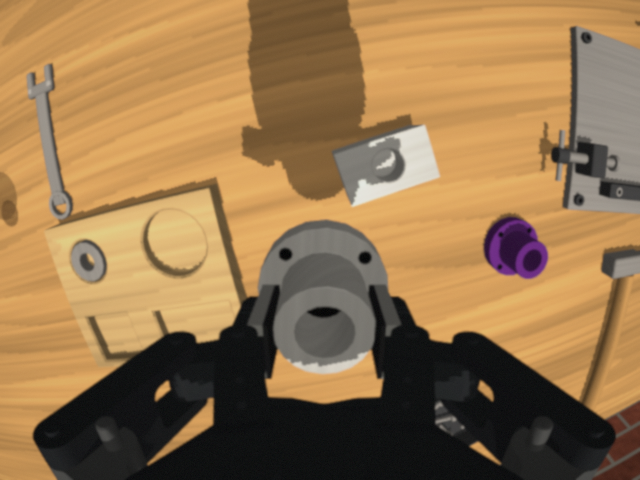

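Run:
```python
import cv2
a=cv2.imread('pics/w5.png')
cv2.imwrite('pics/w5a.png',cv2.resize(a[165:375,35:255],None,fx=2.7,fy=2.7,interpolation=cv2.INTER_CUBIC))
cv2.imwrite('pics/w5b.png',cv2.resize(a[110:220,320:450],None,fx=5,fy=5,interpolation=cv2.INTER_CUBIC))
```

```text
(no output)
```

View pics/w5a.png

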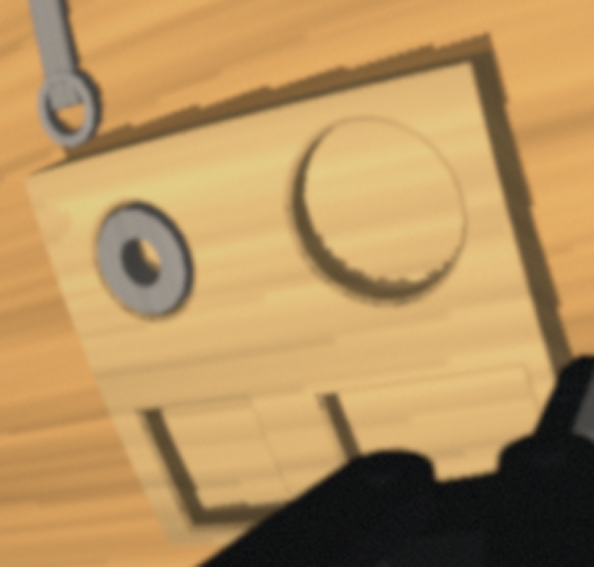

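View pics/w5b.png

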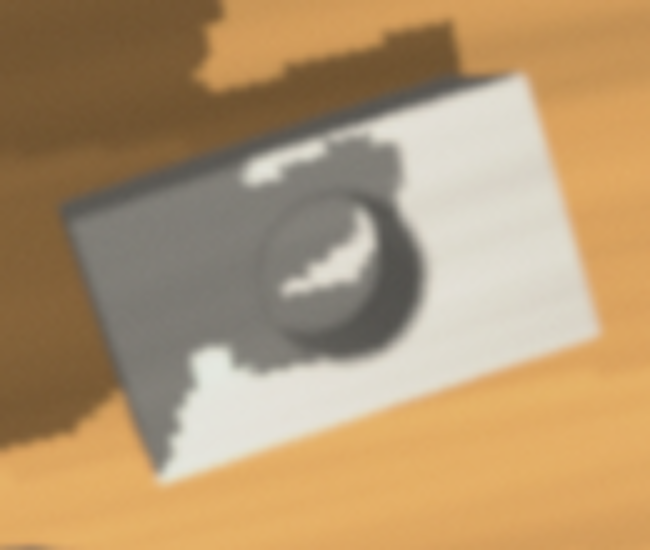

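Run:
```python
from fitw import *
import pickle
from scipy.optimize import least_squares
w=pickle.load(open('w5.pkl','rb'))
pts=Z(165,35,2.7,[(291,200),(330,125),(375,115),(467,220),(390,303),(440,155),(310,262),(348,293)])
W=np.array([onz(w,p,'wrist',.028)[:2] for p in pts])
r=least_squares(lambda v:np.hypot(*(W-v[:2]).T)-v[2],[.49,-.25,.032]); print('hole0',r.x,np.abs(r.fun).max())
e=[onz(w,p,'wrist',.028)[:2] for p in Z(165,35,2.7,[(475,62),(28,178)])]; d=e[1]-e[0]
th=np.arctan2(d[1],d[0]); print('edge len',np.hypot(*d),'yaw',np.degrees(th)); R=np.array([[np.cos(th),-np.sin(th)],[np.sin(th),np.cos(th)]]); print('hole0 from edge',(e[0]+e[1])/2+R@[-.052,.043])
px=Z(110,320,5,[(65,212),(160,485),(600,330),(525,72)])
t,th,R,er,sc=fit(w,'wrist',rect(.022,.038),px,.05); print('block',t,np.degrees(th),er,sc)
S=pickle.load(open('S.pkl','rb'))
a=onz(w,[0,0],'wrist',0)
c=proj(w,[r.x[0],r.x[1],.028],'wrist')
print('hole tri',tri([ray(w,c,'wrist'),ray(S['side'],Z(275,270,3.3,[(205,328)])[0],'side')]))
b=proj(w,[t[0],t[1],.05],'wrist'); print(b)
print('block tri',tri([ray(w,b,'wrist'),ray(S['side'],Z(275,270,3.3,[(86,63)])[0],'side'),ray(S['scene'],Z(145,140,4.5,[(688,255)])[0],'scene')]))
```

```text
hole0 [ 0.4868 -0.2471  0.0333] 0.000773608905500732
edge len 0.19942953456189208 yaw -92.73124472760048
hole0 from edge [ 0.4878 -0.2462]
block [ 0.4606 -0.0479] 6.084337802389089 0.0007122623053049124 1.0067525225559886
hole tri (array([ 0.4872, -0.249 ,  0.0241]), [np.float64(0.0004520631671354583), np.float64(0.00045206316713550964)])
[164.2631 388.12  ]
block tri (array([ 0.4607, -0.0476,  0.0483]), [np.float64(0.00011949229060979317), np.float64(0.00035812701095380744), np.float64(0.00046279348255410407)])
```

```bash
python3 go.py .489 -.2476 .085 166
```

```text
t 6.05 p [ 0.4931 -0.1057  0.196 ] yaw 167.0400062402421 w 0.036701823325783096 F [ 0.3872  0.1415 -2.4387] tilt [0.0168 0.019 ]
tool delta [-0.0264 -0.1417  0.1082] n rows 2.8834131022217 turn 1.0400062402420929
delta in axes after turn [-0.0303 -0.1387  0.111 ]
```

send_rows --pt "-0.011 -0.057 0 0 1" --pt "-0.011 -0.057 0.015 0 1" --pt "-0.004 -0.028 0.05 0 1"

```text
time_s: 6.42
tcp_pos: [0.4939, -0.2444, 0.1295]
orientation: [[-0.977, 0.21, 0.026], [0.211, 0.977, 0.019], [-0.021, 0.024, -0.999]]
contact_force: [0.8, -0.1, -1.8]
width: 0.0368
```

```bash
python3 - <<'E'
from h import *
for i in range(4): snap('scene')
E
python3 go.py .489 -.2476 .085 166
```

```text
t 6.625 p [ 0.4917 -0.2401  0.1275] yaw 167.945555377725 w 0.036726764752386724 F [-0.102   0.4965 -2.2786] tilt [0.0177 0.0248]
tool delta [ 0.0016 -0.0091  0.0422] n rows 0.6917126123755537 turn 1.945555377724986
delta in axes after turn [ 0.0008 -0.0079  0.0425]
```

send_rows --pt "0.0015 -0.009 0.03 0 1"

```text
time_s: 6.75
tcp_pos: [0.4924, -0.2458, 0.1]
orientation: [[-0.979, 0.204, 0.024], [0.205, 0.978, 0.024], [-0.019, 0.028, -0.999]]
contact_force: [0.2, -0.0, -1.7]
width: 0.0367
```

```bash
python3 - <<'E'
from h import *
for i in range(3): snap('scene')
snap('side','s6.png'); s=snap('wrist','w6.png')
a=cv2.imread('pics/s6.png')[290:440,250:430]; cv2.imwrite('pics/s6z.png',cv2.resize(a,None,fx=4,fy=4,interpolation=cv2.INTER_CUBIC))
E
python3 go.py .489 -.2476 .0405 166
```

```text
t 7.0 p [ 0.4902 -0.2466  0.0989] yaw 168.04951991066187 w 0.03680482915039186 F [ 0.2837 -1.0603 -1.7583] tilt [0.0197 0.0246]
tool delta [ 0.0018 -0.0028  0.0583] n rows 0.9339472943454342 turn 2.0495199106618713
delta in axes after turn [ 0.0009 -0.0012  0.0584]
```

View pics/s6z.png

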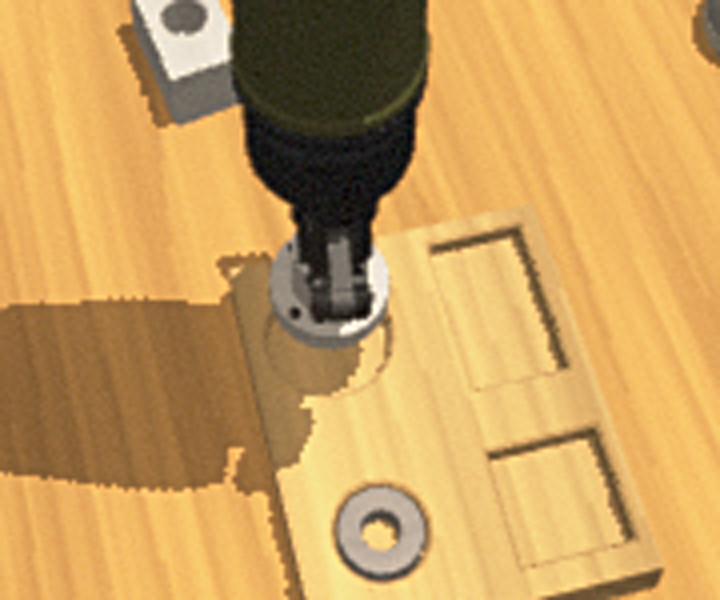

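View pics/w6.png

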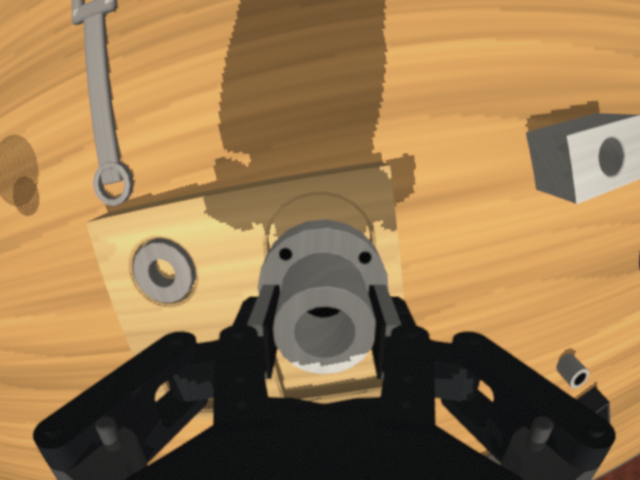

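send_rows --pt "0.001 -0.0025 0.03 0 1"

```text
time_s: 7.12
tcp_pos: [0.4923, -0.2482, 0.072]
orientation: [[-0.978, 0.205, 0.026], [0.206, 0.978, 0.022], [-0.021, 0.027, -0.999]]
contact_force: [0.3, -0.2, -2.1]
width: 0.0367
```

```bash
python3 - <<'E'
from h import *
for i in range(3): snap('scene')
E
python3 go.py .489 -.2476 .0405 166
```

```text
t 7.275 p [ 0.4893 -0.2473  0.0693] yaw 168.10450192814164 w 0.03680743225148575 F [-0.5258  0.0426 -0.834 ] tilt [0.0189 0.0252]
tool delta [ 0.0006 -0.0012  0.0288] n rows 0.4606155109047423 turn 2.1045019281416444
delta in axes after turn [ 0.0002 -0.0004  0.0288]
```

send_rows --pt "0.0005 -0.0012 0.016 0 1"

```text
time_s: 7.4
tcp_pos: [0.4907, -0.2484, 0.055]
orientation: [[-0.978, 0.205, 0.023], [0.206, 0.978, 0.023], [-0.018, 0.028, -0.999]]
contact_force: [0.2, 0.2, -2.4]
width: 0.037
```

```bash
python3 - <<'E'
from h import *
for i in range(3): snap('scene')
E
python3 go.py .489 -.2476 .0405 166
```

```text
t 7.55 p [ 0.4887 -0.2477  0.0531] yaw 168.10741418810687 w 0.036660510544618365 F [-0.0839  0.1927 -2.143 ] tilt [0.0182 0.0257]
tool delta [-0.0001 -0.0002  0.0126] n rows 0.200974634114502 turn 2.1074141881068726
delta in axes after turn [-0.0003  0.0002  0.0126]
```

send_rows --pt "0 0 0.01 0 1"

```text
time_s: 7.68
tcp_pos: [0.4896, -0.2479, 0.0436]
orientation: [[-0.978, 0.206, 0.02], [0.206, 0.978, 0.025], [-0.014, 0.028, -0.999]]
contact_force: [-0.1, -0.1, -3.5]
width: 0.0368
```

```bash
python3 - <<'E'
from h import *
for i in range(3): snap('scene')
s=snap('side','s7.png')
a=cv2.imread('pics/s7.png')[290:440,250:430]; cv2.imwrite('pics/s7z.png',cv2.resize(a,None,fx=4,fy=4,interpolation=cv2.INTER_CUBIC))
E
python3 go.py .489 -.2476 .0405 166
```

```text
t 7.875 p [ 0.4887 -0.2474  0.0428] yaw 168.1084624019296 w 0.036900343926592374 F [ 0.3216 -0.2894 -0.8936] tilt [0.0177 0.0259]
tool delta [-0.0003 -0.0002  0.0023] n rows 0.03735136232859086 turn 2.108462401929586
delta in axes after turn [-0.0004 -0.0001  0.0023]
```

View pics/s7z.png

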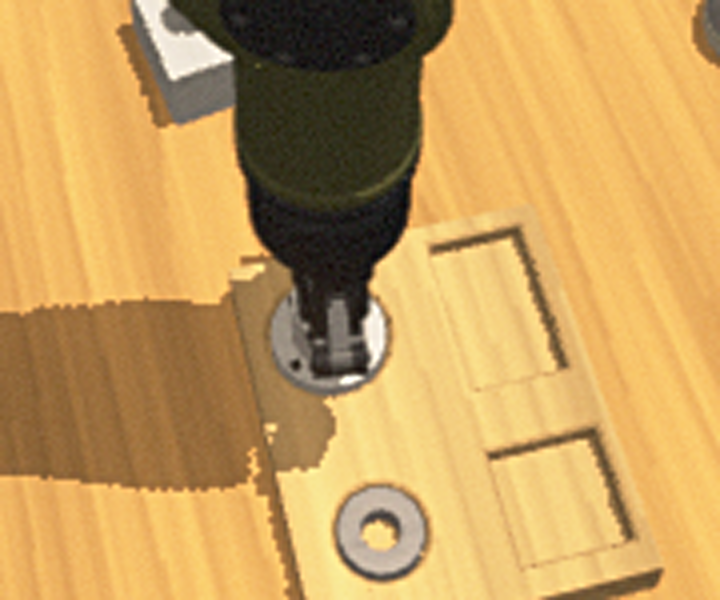

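send_rows --pt "0 0 0.0025 0 1" --pt "0 0 0 0 0.4" --pt "0 0 0 0 0" --pt "0 0 0 0 0" --pt "0 0 -0.001 0 0"

```text
time_s: 8.5
tcp_pos: [0.4896, -0.2478, 0.0422]
orientation: [[-0.978, 0.206, 0.02], [0.206, 0.978, 0.025], [-0.014, 0.029, -0.999]]
contact_force: [-0.5, -0.2, 0.2]
width: 0.0855
```

Run:
```python
from h import *
s=robot.get_state(); print(s['width'],s['contact_force'],s['tcp_pos'],np.array(s['orientation'])[:,2])
s=snap('wrist','w8.png')
```

```text
0.08550580123273187 [-0.5133 -0.1887  0.1614] [ 0.4896 -0.2478  0.0422] [ 0.0196  0.025  -0.9995]
```

View pics/w8.png

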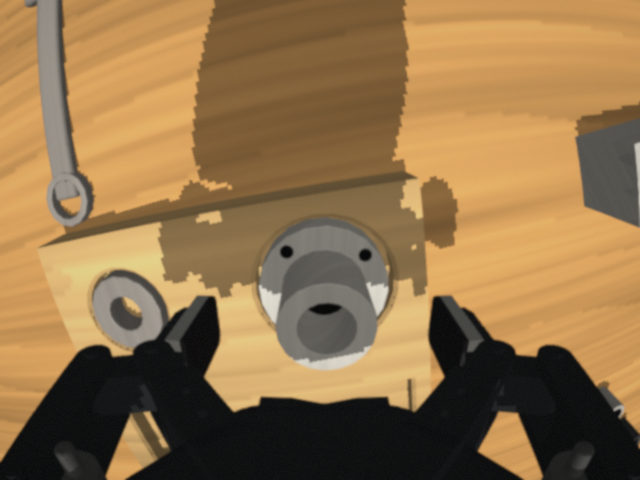

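send_rows --pt "0 0 -0.04 0 0" --pt "0 0 -0.06 0 0" --pt "0 0 -0.06 0 0" --pt "0 0 0 0 0"

```text
time_s: 9.05
tcp_pos: [0.4863, -0.2518, 0.2068]
orientation: [[-0.978, 0.206, 0.019], [0.206, 0.978, 0.026], [-0.013, 0.029, -0.999]]
contact_force: [-0.6, -0.2, 1.0]
width: 0.0853
```

```bash
python3 - <<'E'
from h import *
for i in range(3): snap('scene')
s=robot.get_state(); print(s['joint_pos'])
s=snap('side','s9.png')
a=cv2.imread('pics/s9.png')[290:440,250:430]; cv2.imwrite('pics/s9z.png',cv2.resize(a,None,fx=4,fy=4,interpolation=cv2.INTER_CUBIC))
E
python3 go.py .4606 -.0478 .2 95.6
```

```text
[ 32.1457  23.5128  -8.9536 100.5787   2.1053  56.3579 100.8872]
t 9.25 p [ 0.4834 -0.2503  0.2007] yaw 168.13670822178366 w 0.08570627972535066 F [-0.0852 -1.2024 -0.2642] tilt [0.0088 0.0308]
tool delta [0.0639 0.1933 0.0068] n rows 3.2597174055600555 turn 72.53670822178367
delta in axes after turn [ 0.2037 -0.0029  0.0007]
```

View pics/s9z.png

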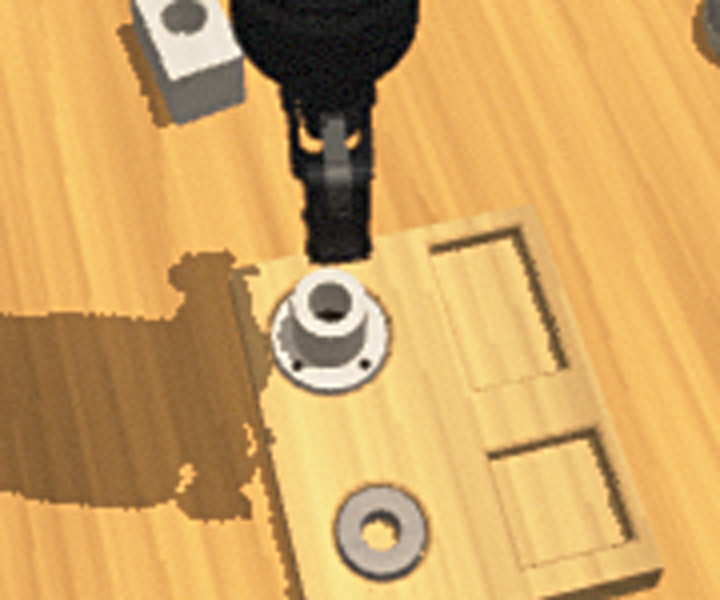

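send_rows --pt "0.009 0.028 0 10.4 0" --pt "0.014 0.0255 0 10.4 0" --pt "0.018 0.0225 0 10.4 0" --pt "0.022 0.019 0 10.4 0" --pt "0.025 0.0145 0 10.4 0"

```text
time_s: 9.88
tcp_pos: [0.4644, -0.1029, 0.1969]
orientation: [[-0.413, 0.91, -0.007], [0.91, 0.413, 0.035], [0.035, 0.009, -0.999]]
contact_force: [0.4, 0.1, 0.5]
width: 0.0852
```

```bash
python3 go.py .4606 -.0478 .2 95.6
```

```text
t 9.875 p [ 0.4644 -0.1029  0.1969] yaw 114.44056183242004 w 0.0851736713967435 F [0.383  0.1382 0.5156] tilt [-0.0066  0.0351]
tool delta [ 0.0518  0.0194 -0.0012] n rows 0.885249258859366 turn 18.840561832420065
delta in axes after turn [ 0.0552  0.0016 -0.0031]
```

send_rows --pt "0.025 0.012 0 9.0 0" --pt "0.02 0.004 0 9.0 0" --pt "0 0 0 0 0"

```text
time_s: 10.25
tcp_pos: [0.4608, -0.0505, 0.1943]
orientation: [[-0.105, 0.994, -0.016], [0.994, 0.106, 0.036], [0.038, -0.012, -0.999]]
contact_force: [-0.8, -0.4, -0.6]
width: 0.0856
```

```bash
python3 - <<'E'
from h import *
import pickle
for i in range(3): snap('scene')
w=snap('wrist','w10.png');pickle.dump(w,open('w10.pkl','wb'))
b=proj(w,[.4606,-.0478,.05],'wrist');print(b, proj(w,[.487,-.247,.028],'wrist'))
E
python3 go.py .4606 -.0478 .2 95.6
```

```text
[220.1252 327.1669] [404.2925 331.7524]
t 10.45 p [ 0.4614 -0.0532  0.1951] yaw 95.92298465202704 w 0.08514435567534519 F [ 0.4257  0.2716 -0.0533] tilt [-0.0141  0.0353]
tool delta [ 0.0057 -0.0003 -0.0047] n rows 0.11842460685539967 turn 0.32298465202705984
delta in axes after turn [ 0.0055 -0.0003 -0.0049]
```

View pics/w10.png

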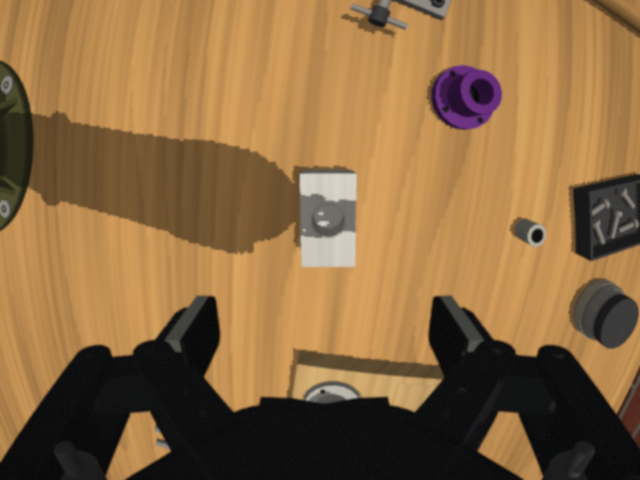

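send_rows --pt "0.06 0 0 0 0"

```text
time_s: 10.58
tcp_pos: [0.4561, 0.0019, 0.1971]
orientation: [[-0.095, 0.995, -0.013], [0.995, 0.095, 0.033], [0.034, -0.01, -0.999]]
contact_force: [1.0, 1.7, 0.6]
width: 0.0854
```

send_rows --pt "0 0 0 0 0"

```text
time_s: 10.7
tcp_pos: [0.4559, 0.0053, 0.197]
orientation: [[-0.102, 0.995, -0.013], [0.994, 0.102, 0.035], [0.036, -0.01, -0.999]]
contact_force: [0.6, -0.3, -0.2]
width: 0.0854
```

```bash
cat > st.py <<'E'
from h import *
for i in range(4):
    s=robot.get_state(); print(s['time_s'],s['tcp_pos'],np.array(s['orientation'])[:2,2]); snap('scene')
s=robot.get_state(); print(s['time_s'],s['tcp_pos'],np.array(s['orientation'])[:2,2],s['joint_pos'])
E
python3 st.py
```

```text
10.7 [0.4559 0.0053 0.197 ] [-0.0134  0.0349]
10.75 [0.4562 0.0021 0.197 ] [-0.0129  0.0329]
10.8 [0.4562 0.001  0.197 ] [-0.0129  0.0324]
10.85 [0.4562 0.0005 0.197 ] [-0.0129  0.0324]
10.9 [0.4562 0.0004 0.197 ] [-0.0129  0.0325] [ -5.071   16.6212   4.4903 112.7696  -4.038   51.4426   7.1565]
```

send_rows --pt "-0.06 0 0 0 0"

```text
time_s: 11.02
tcp_pos: [0.4626, -0.0569, 0.1951]
orientation: [[-0.101, 0.995, -0.012], [0.994, 0.101, 0.034], [0.035, -0.009, -0.999]]
contact_force: [1.1, -2.6, 0.7]
width: 0.0851
```

```bash
python3 st.py
```

```text
11.025 [ 0.4626 -0.0569  0.1951] [-0.0122  0.0344]
11.075 [ 0.4622 -0.0694  0.1951] [-0.0113  0.0274]
11.125 [ 0.4618 -0.067   0.195 ] [-0.0121  0.0287]
11.175 [ 0.4616 -0.0639  0.1949] [-0.0128  0.0309]
11.225 [ 0.4616 -0.0618  0.1949] [-0.013   0.0321] [  1.514   17.7239   5.9083 111.5264  -4.4837  51.8931  15.0571]
```

send_rows --pt "0.06 0 0 0 0" --pt "0 0 0 0 0"

```text
time_s: 11.48
tcp_pos: [0.4564, -0.0007, 0.1968]
orientation: [[-0.087, 0.996, -0.013], [0.996, 0.087, 0.033], [0.034, -0.01, -0.999]]
contact_force: [0.4, -0.6, 0.4]
width: 0.0853
```

```bash
python3 st.py
```

```text
11.475 [ 0.4564 -0.0007  0.1968] [-0.0128  0.0329]
11.525 [ 0.4567 -0.0035  0.1968] [-0.0123  0.0311]
11.575 [ 0.4568 -0.0048  0.1969] [-0.0121  0.0305]
11.625 [ 0.4569 -0.0056  0.1968] [-0.0121  0.0303]
11.675 [ 0.4569 -0.0059  0.1968] [-0.0121  0.0303] [ -4.7589  16.6924   4.9827 112.7232  -4.0539  51.4096   7.1356]
```

send_rows --pt "-0.06 0 0 0 0"

```text
time_s: 11.8
tcp_pos: [0.4624, -0.0627, 0.1951]
orientation: [[-0.087, 0.996, -0.011], [0.996, 0.088, 0.032], [0.033, -0.009, -0.999]]
contact_force: [1.1, -0.2, -0.8]
width: 0.0852
```

```bash
python3 -c "
from h import *
snap('scene')"
```

send_rows --pt "0 0 0 0 0"

```text
time_s: 11.98
tcp_pos: [0.4616, -0.0775, 0.1949]
orientation: [[-0.07, 0.998, -0.011], [0.997, 0.07, 0.025], [0.025, -0.009, -1.0]]
contact_force: [-0.4, 0.4, -0.0]
width: 0.0855
```

```bash
python3 st.py
```

```text
11.975 [ 0.4616 -0.0775  0.1949] [-0.0108  0.0248]
12.025 [ 0.4617 -0.0776  0.1949] [-0.0107  0.0243]
12.075 [ 0.4617 -0.0761  0.1949] [-0.0108  0.0251]
12.125 [ 0.4618 -0.075   0.195 ] [-0.0108  0.0257]
12.175 [ 0.4618 -0.0744  0.195 ] [-0.0108  0.0259] [  2.2918  17.83     6.5651 111.3633  -4.3041  51.8309  15.5422]
```

send_rows --pt "0.06 0 0 0 0" --pt "0 0 0 0 0"

```text
time_s: 12.42
tcp_pos: [0.4575, -0.011, 0.1967]
orientation: [[-0.077, 0.997, -0.01], [0.997, 0.077, 0.027], [0.028, -0.008, -1.0]]
contact_force: [-0.0, -0.5, 0.2]
width: 0.0854
```

```bash
python3 -c "
from h import *
snap('scene');snap('scene');snap('scene')"
```

send_rows --pt "-0.06 0 0 0 0"

```text
time_s: 12.7
tcp_pos: [0.4629, -0.0731, 0.1954]
orientation: [[-0.078, 0.997, -0.009], [0.997, 0.078, 0.026], [0.027, -0.007, -1.0]]
contact_force: [2.3, -0.8, 0.2]
width: 0.0854
```

```bash
python3 -c "
from h import *
snap('scene')"
```

send_rows --pt "0 0 0 0 0"

```text
time_s: 12.88
tcp_pos: [0.462, -0.0877, 0.1953]
orientation: [[-0.061, 0.998, -0.008], [0.998, 0.061, 0.019], [0.019, -0.007, -1.0]]
contact_force: [0.1, -0.1, -0.5]
width: 0.0856
```

```bash
python3 st.py
```

```text
12.875 [ 0.462  -0.0877  0.1953] [-0.0083  0.0186]
12.925 [ 0.462  -0.0878  0.1954] [-0.0082  0.0182]
12.975 [ 0.4621 -0.0864  0.1954] [-0.0083  0.0191]
13.025 [ 0.4622 -0.0853  0.1954] [-0.0084  0.0196]
13.075 [ 0.4622 -0.0847  0.1954] [-0.0084  0.0198] [  2.8722  17.9034   7.1099 111.1959  -4.1013  51.766   15.9839]
```

send_rows --pt "0.06 0 0 0 0" --pt "0 0 0 0 0"

```text
time_s: 13.32
tcp_pos: [0.4585, -0.0214, 0.1967]
orientation: [[-0.068, 0.998, -0.008], [0.997, 0.068, 0.021], [0.021, -0.006, -1.0]]
contact_force: [-0.2, -0.1, 0.1]
width: 0.0856
```

```bash
python3 -c "
from h import *
snap('scene');snap('scene');snap('scene')"
```

send_rows --pt "-0.06 0 0 0 0"

```text
time_s: 13.6
tcp_pos: [0.4633, -0.0835, 0.1957]
orientation: [[-0.069, 0.998, -0.007], [0.997, 0.069, 0.02], [0.021, -0.005, -1.0]]
contact_force: [1.1, -0.5, -0.5]
width: 0.0853
```

```bash
python3 -c "
from h import *
snap('scene')"
```

send_rows --pt "0 0 0 0 0"

```text
time_s: 13.78
tcp_pos: [0.4622, -0.0982, 0.1958]
orientation: [[-0.051, 0.999, -0.006], [0.999, 0.051, 0.012], [0.013, -0.005, -1.0]]
contact_force: [0.7, 0.4, -0.6]
width: 0.0853
```

```bash
python3 st.py
```

```text
13.775 [ 0.4622 -0.0982  0.1958] [-0.0059  0.0124]
13.825 [ 0.4622 -0.0983  0.1959] [-0.0058  0.012 ]
13.875 [ 0.4623 -0.0968  0.1959] [-0.0058  0.0128]
13.925 [ 0.4624 -0.0957  0.1958] [-0.006   0.0134]
13.975 [ 0.4625 -0.0951  0.1959] [-0.0059  0.0137] [  3.4606  17.9733   7.6538 111.022   -3.9019  51.6993  16.4273]
```

send_rows --pt "0.06 0 0 0 0" --pt "0 0 0 0 0"

```text
time_s: 14.22
tcp_pos: [0.4594, -0.0317, 0.1968]
orientation: [[-0.058, 0.998, -0.005], [0.998, 0.058, 0.015], [0.015, -0.004, -1.0]]
contact_force: [0.0, 0.9, -0.1]
width: 0.0854
```

```bash
python3 -c "
from h import *
snap('scene');snap('scene');snap('scene')"
```

send_rows --pt "-0.06 0 0 0 0"

```text
time_s: 14.5
tcp_pos: [0.4636, -0.0939, 0.1962]
orientation: [[-0.06, 0.998, -0.004], [0.998, 0.06, 0.014], [0.014, -0.003, -1.0]]
contact_force: [0.5, -1.0, -0.5]
width: 0.0854
```

```bash
python3 -c "
from h import *
snap('scene')"
```

send_rows --pt "0 0 0 0 0"

```text
time_s: 14.68
tcp_pos: [0.4623, -0.1086, 0.1964]
orientation: [[-0.042, 0.999, -0.004], [0.999, 0.042, 0.006], [0.006, -0.003, -1.0]]
contact_force: [-0.1, -0.5, -0.7]
width: 0.0855
```

```bash
python3 st.py
```

```text
14.675 [ 0.4623 -0.1086  0.1964] [-0.0035  0.0061]
14.725 [ 0.4624 -0.1087  0.1965] [-0.0033  0.0057]
14.775 [ 0.4624 -0.1073  0.1964] [-0.0034  0.0066]
14.825 [ 0.4625 -0.1062  0.1964] [-0.0035  0.0072]
14.875 [ 0.4626 -0.1056  0.1964] [-0.0034  0.0074] [  4.0498  18.044    8.2003 110.831   -3.7058  51.6352  16.8729]
```

send_rows --pt "0.06 0 0 0 0" --pt "0 0 0 0 0"

```text
time_s: 15.12
tcp_pos: [0.4601, -0.0421, 0.1969]
orientation: [[-0.049, 0.999, -0.003], [0.999, 0.049, 0.008], [0.009, -0.002, -1.0]]
contact_force: [-0.2, -0.7, 0.5]
width: 0.0854
```

```bash
python3 st.py; python3 go.py .4606 -.0478 .2 95.6
```

```text
15.125 [ 0.4601 -0.0421  0.1969] [-0.0029  0.0085]
15.175 [ 0.4603 -0.0451  0.197 ] [-0.0023  0.0066]
15.225 [ 0.4603 -0.0466  0.1971] [-0.0022  0.0059]
15.275 [ 0.4603 -0.0476  0.1971] [-0.0022  0.0056]
15.325 [ 0.4603 -0.0482  0.197 ] [-0.0022  0.0055] [ -2.4016  16.9197   7.3409 112.4142  -3.1369  50.9914   8.9369]
t 15.325 p [ 0.4603 -0.0482  0.197 ] yaw 92.33004022833846 w 0.08528602143725604 F [ 0.4587 -0.0552 -0.3874] tilt [-0.0022  0.0055]
tool delta [ 0.0004  0.0003 -0.003 ] n rows 0.04786004195530861 turn -3.269959771661547
delta in axes after turn [ 0.0003  0.0004 -0.003 ]
```

Run:
```python
import cv2
a=cv2.imread('pics/w10.png')
cv2.imwrite('pics/w10z.png',cv2.resize(a[155:280,280:375],None,fx=4.5,fy=4.5,interpolation=cv2.INTER_CUBIC))
```

```text
(no output)
```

View pics/w10z.png

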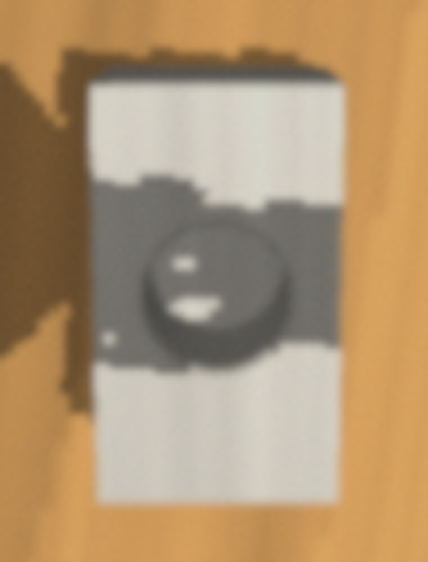

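```bash
python3 - <<'E'
from fitw import *
import pickle
w=pickle.load(open('w10.pkl','rb'))
px=Z(155,280,4.5,[(97,503),(340,502),(344,82),(88,82)])
t,th,R,er,sc=fit(w,'wrist',rect(.022,.038),px,.05); print('block',t,np.degrees(th),er,sc)
E
python3 go.py .4607 -.0477 .02 95.4
```

```text
block [ 0.4612 -0.0482] 6.413289340327481 0.0003025895531026223 1.0062816228935407
t 15.325 p [ 0.4603 -0.0482  0.197 ] yaw 92.33004022833846 w 0.08528602143725604 F [ 0.4587 -0.0552 -0.3874] tilt [-0.0022  0.0055]
tool delta [-0.0006  0.0008  0.177 ] n rows 2.8327835892839395 turn -3.0699597716615585
delta in axes after turn [0.0004 0.0005 0.177 ]
```

send_rows --pt "0.0004 0.0007 0.05 -3.8 0" --pt "0 0 0.06 0 0"

```text
time_s: 15.58
tcp_pos: [0.4654, -0.049, 0.0888]
orientation: [[-0.107, 0.994, 0.01], [0.994, 0.107, 0.004], [0.003, 0.01, -1.0]]
contact_force: [0.0, 0.3, -1.1]
width: 0.0852
```

```bash
python3 st.py; python3 go.py .461 -.048 .021 96.1
```

```text
15.575 [ 0.4654 -0.049   0.0888] [0.01   0.0044]
15.625 [ 0.4614 -0.0487  0.0821] [-0.0006  0.0047]
15.675 [ 0.4608 -0.0486  0.0849] [-0.0033  0.0051]
15.725 [ 0.4622 -0.0487  0.0875] [-0.0004  0.0049]
15.775 [ 0.4637 -0.0488  0.0893] [0.0034 0.0047] [ -0.4963  25.8205   5.2395 120.2681  -4.5948  33.9155  14.0895]
t 15.775 p [ 0.4637 -0.0488  0.0893] yaw 96.0592724859584 w 0.08542873895391738 F [ 1.0617 -0.5136  0.724 ] tilt [0.0034 0.0047]
tool delta [ 0.0008 -0.0028  0.0683] n rows 1.0932639107963307 turn -0.040727514041577706
delta in axes after turn [ 0.0011 -0.0026  0.0683]
```

send_rows --pt "0.0008 -0.0026 0.04 0 0"

```text
time_s: 15.9
tcp_pos: [0.4651, -0.0489, 0.0529]
orientation: [[-0.105, 0.994, 0.013], [0.995, 0.105, 0.004], [0.003, 0.013, -1.0]]
contact_force: [0.6, -0.3, -1.1]
width: 0.0855
```

```bash
python3 st.py; python3 go.py .461 -.048 .021 96.1
```

```text
15.9 [ 0.4651 -0.0489  0.0529] [0.0125 0.0041]
15.95 [ 0.4614 -0.0484  0.048 ] [0.0041 0.0046]
16.0 [ 0.4606 -0.0483  0.0493] [0.0019 0.0049]
16.05 [ 0.4613 -0.0484  0.0504] [0.0031 0.0047]
16.1 [ 0.4619 -0.0484  0.0511] [0.0048 0.0046] [  0.0835  29.4794   4.4633 122.731   -5.3315  27.7103  14.7105]
t 16.1 p [ 0.4619 -0.0484  0.0511] yaw 96.02771063565136 w 0.08576088195557197 F [-0.0987 -0.5323  0.521 ] tilt [0.0048 0.0046]
tool delta [ 0.0004 -0.0011  0.0301] n rows 0.4816001204916173 turn -0.07228936434864863
delta in axes after turn [ 0.0005 -0.0009  0.0301]
```

send_rows --pt "0.0004 -0.0011 0.03 0 0"

```text
time_s: 16.23
tcp_pos: [0.4642, -0.0484, 0.0244]
orientation: [[-0.105, 0.994, 0.012], [0.994, 0.105, 0.004], [0.003, 0.013, -1.0]]
contact_force: [0.7, -0.4, -0.1]
width: 0.0854
```

```bash
python3 st.py; python3 go.py .461 -.048 .021 96.1; python3 -c "
from h import *
snap('wrist','w11.png')"
```

```text
16.225 [ 0.4642 -0.0484  0.0244] [0.0123 0.0041]
16.275 [ 0.462  -0.048   0.0209] [0.007  0.0045]
16.325 [ 0.4612 -0.048   0.0217] [0.0049 0.0047]
16.375 [ 0.4614 -0.0481  0.0223] [0.0052 0.0046]
16.425 [ 0.4617 -0.0481  0.0226] [0.006  0.0046] [  0.5798  32.4696   3.7538 124.1769  -5.8422  23.19    15.1283]
t 16.425 p [ 0.4617 -0.0481  0.0226] yaw 96.02013451974783 w 0.0853979571985087 F [-0.4061 -0.8739  0.4337] tilt [0.006  0.0046]
tool delta [ 0.0002 -0.0007  0.0016] n rows 0.02818087606203459 turn -0.07986548025218099
delta in axes after turn [ 0.0002 -0.0006  0.0016]
```

View pics/w11.png

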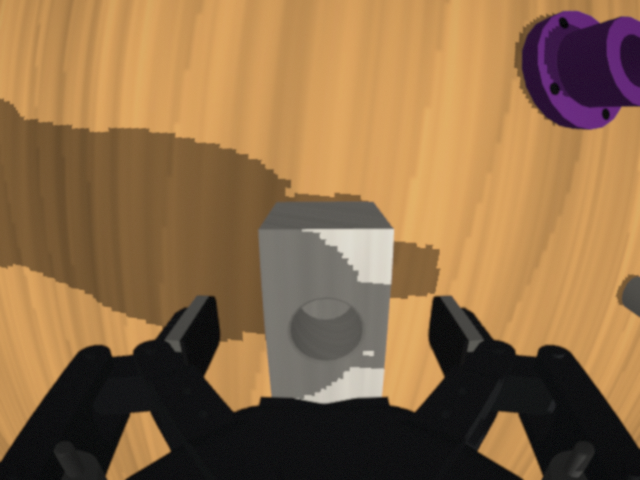

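send_rows --pt "0 -0.0005 0.001 0 0.4" --pt "0 0 0 0 0.8" --pt "0 0 0 0 1" --pt "0 0 0 0 1" --newtons 80

```text
time_s: 16.98
tcp_pos: [0.4625, -0.0483, 0.0244]
orientation: [[-0.105, 0.994, 0.01], [0.994, 0.105, 0.004], [0.003, 0.01, -1.0]]
contact_force: [-0.4, 0.6, -4.7]
width: 0.0427
```

```bash
python3 go.py .461 -.048 .021 96.1
```

```text
t 16.975 p [ 0.4625 -0.0483  0.0244] yaw 96.02015591561585 w 0.04273114594053455 F [-0.447   0.5741 -4.6839] tilt [0.0101 0.0043]
tool delta [ 0.0004 -0.0015  0.0033] n rows 0.05913288956188166 turn -0.07984408438414903
delta in axes after turn [ 0.0005 -0.0015  0.0034]
```

send_rows --pt "0 0 -0.03 0 1" --pt "0 0 -0.05 0 1" --pt "0 0 -0.04 0 1" --pt "0 0 0 0 1"

```text
time_s: 17.48
tcp_pos: [0.4591, -0.0486, 0.1453]
orientation: [[-0.105, 0.994, 0.003], [0.994, 0.105, 0.005], [0.004, 0.003, -1.0]]
contact_force: [0.6, 0.4, -4.7]
width: 0.0427
```

```bash
python3 st.py
python3 - <<'E'
import numpy as np
th=np.radians(-13.9);R=np.array([[np.cos(th),-np.sin(th)],[np.sin(th),np.cos(th)]]);t=np.array([.4779,.2779])
print('home',R@[.043,.032]+t,'pre',R@[.018,.007]+t)
E
python3 go.py .4971 .2804 .14 76.1
```

```text
17.475 [ 0.4591 -0.0486  0.1453] [0.0029 0.0046]
17.525 [ 0.4579 -0.0484  0.1437] [-0.0001  0.0049]
17.575 [ 0.4572 -0.0483  0.1426] [-0.0025  0.005 ]
17.625 [ 0.4568 -0.0483  0.142 ] [-0.004   0.0051]
17.675 [ 0.4567 -0.0483  0.1418] [-0.0047  0.0051] [ -1.5205  20.8704   6.4093 117.263   -3.784   42.3374  13.3195]
home [0.52732811 0.29863312] pre [0.49705449 0.28037091]
t 17.675 p [ 0.4567 -0.0483  0.1418] yaw 96.03630699599225 w 0.042369851727598815 F [ 0.4624  0.2922 -4.7506] tilt [-0.0047  0.0051]
tool delta [0.3226 0.0748 0.0032] n rows 5.29857611361848 turn 19.936306995992254
delta in axes after turn [ 0.3288 -0.0397  0.0018]
```

send_rows --pt "0.053 0.012 0 5 1" --pt "0.0547 0.0077 0 5 1" --pt "0.055 0.003 0 5 1" --pt "0.055 -0.002 0 5 1" --pt "0.055 -0.007 0 0 1"

```text
time_s: 18.3
tcp_pos: [0.49, 0.2243, 0.1331]
orientation: [[0.266, 0.964, -0.018], [0.964, -0.266, -0.003], [-0.008, -0.017, -1.0]]
contact_force: [0.7, -0.2, -5.4]
width: 0.0423
```

```bash
python3 st.py; python3 go.py .4971 .2804 .14 76.1
```

```text
18.3 [0.49   0.2243 0.1331] [-0.018  -0.0029]
18.35 [0.4899 0.235  0.1327] [-0.0171  0.0041]
18.4 [0.4894 0.2314 0.1326] [-0.018   0.0021]
18.45 [0.4893 0.227  0.1326] [-0.0186 -0.0011]
18.5 [0.4895 0.224  0.1329] [-0.0188 -0.0028] [-33.9571  28.0636  10.4288 106.144   -7.05    47.4516 -35.0095]
t 18.5 p [0.4895 0.224  0.1329] yaw 74.85392296917732 w 0.04239879232622242 F [-0.6145 -0.6843 -5.498 ] tilt [-0.0188 -0.0028]
tool delta [ 0.0564 -0.0075 -0.0074] n rows 0.9180311549569237 turn -1.2460770308226756
delta in axes after turn [ 0.0566 -0.0062 -0.0071]
```

send_rows --pt "0.0566 -0.0065 -0.0 -1.2 1"

```text
time_s: 18.62
tcp_pos: [0.4988, 0.2734, 0.1315]
orientation: [[0.25, 0.968, -0.02], [0.968, -0.25, -0.009], [-0.014, -0.018, -1.0]]
contact_force: [2.6, 1.4, -4.8]
width: 0.0425
```

```bash
python3 -c "
from h import *
snap('scene');snap('scene');snap('scene')"; python3 go.py .4971 .2804 .14 76.1
```

```text
t 18.775 p [0.4971 0.2825 0.1309] yaw 76.25623967761565 w 0.04285935924366934 F [-0.5117 -0.4586 -4.7753] tilt [-0.0208 -0.0024]
tool delta [-0.0021  0.0003 -0.0091] n rows 0.14906519167570192 turn 0.15623967761564472
delta in axes after turn [-0.0021  0.0005 -0.0091]
```

send_rows --pt "0 0 0.045 0 1" --pt "0 0 0 0 1"

```text
time_s: 19.02
tcp_pos: [0.496, 0.2788, 0.0839]
orientation: [[0.24, 0.97, -0.023], [0.971, -0.241, -0.005], [-0.011, -0.021, -1.0]]
contact_force: [-0.1, -0.8, -4.3]
width: 0.0429
```

```bash
python3 st.py; python3 go.py .4971 .2804 .05 76.1; python3 -c "
from h import *
import pickle
w=snap('wrist','w12.png');pickle.dump(w,open('w12.pkl','wb'))"
```

```text
19.025 [0.496  0.2788 0.0839] [-0.0229 -0.0054]
19.075 [0.4981 0.2793 0.0862] [-0.0184 -0.0034]
19.125 [0.4993 0.2801 0.0876] [-0.0156 -0.0016]
19.175 [0.4998 0.2807 0.0884] [-0.0141 -0.0004]
19.225 [0.4999 0.2812 0.0888] [-0.0134  0.0003] [-37.4077  33.6251   9.1703 103.8454  -7.8964  43.801  -37.8891]
t 19.225 p [0.4999 0.2812 0.0888] yaw 76.08672178646384 w 0.04263374117590145 F [ 0.449  -0.0885 -4.5286] tilt [-0.0134  0.0003]
tool delta [-0.0014 -0.0021  0.0388] n rows 0.6218913969173385 turn -0.013278213536153771
delta in axes after turn [-0.0015 -0.0026  0.0388]
```

View pics/w12.png

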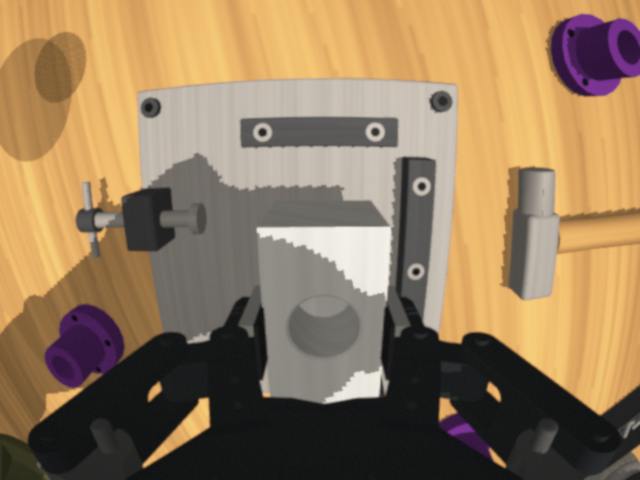

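send_rows --pt "0 -0.002 -0.045 0 1"

```text
time_s: 19.4
tcp_pos: [0.4969, 0.281, 0.1327]
orientation: [[0.24, 0.971, -0.018], [0.971, -0.24, -0.002], [-0.006, -0.017, -1.0]]
contact_force: [0.1, 0.5, -3.6]
width: 0.0427
```

```bash
python3 st.py
```

```text
19.4 [0.4969 0.281  0.1327] [-0.0178 -0.0021]
19.45 [0.5007 0.2827 0.1407] [-0.0075  0.0041]
19.5 [0.5015 0.2831 0.1393] [-0.005   0.0054]
19.55 [0.5005 0.2827 0.1371] [-0.0073  0.0041]
19.6 [0.4992 0.2823 0.1354] [-0.0103  0.0025] [-38.1084  30.2367   9.9619 101.2551  -7.1223  49.5486 -38.6996]
```

send_rows --pt "-0.001 0 0.05 0 1" --pt "0 0 0 0 1"

```text
time_s: 19.85
tcp_pos: [0.4977, 0.2812, 0.0842]
orientation: [[0.24, 0.971, -0.011], [0.971, -0.24, 0.002], [-0.0, -0.011, -1.0]]
contact_force: [-0.4, 0.0, -4.5]
width: 0.0424
```

```bash
python3 st.py; python3 go.py .4971 .2804 .05 76.1
```

```text
19.85 [0.4977 0.2812 0.0842] [-0.0112  0.0024]
19.9 [0.4998 0.2822 0.0866] [-0.0067  0.0049]
19.95 [0.501  0.2827 0.0879] [-0.0039  0.0064]
20.0 [0.5016 0.283  0.0886] [-0.0025  0.0072]
20.05 [0.5018 0.2832 0.089 ] [-0.0017  0.0077] [-37.481   33.439    9.1606 104.1965  -8.0535  42.8508 -37.7966]
t 20.05 p [0.5018 0.2832 0.089 ] yaw 76.10964138264099 w 0.04275814154566304 F [ 0.2489 -0.2508 -4.6071] tilt [-0.0017  0.0077]
tool delta [-0.0041 -0.0037  0.039 ] n rows 0.6300328491432534 turn 0.009641382641007112
delta in axes after turn [-0.0039 -0.0039  0.039 ]
```

send_rows --pt "-0.004 -0.004 0.035 0 1"

```text
time_s: 20.18
tcp_pos: [0.5002, 0.2823, 0.0573]
orientation: [[0.24, 0.971, 0.006], [0.971, -0.24, 0.012], [0.013, 0.003, -1.0]]
contact_force: [0.6, 0.2, -6.4]
width: 0.0422
```

```bash
python3 st.py; python3 go.py .4971 .2804 .036 76.1
```

```text
20.175 [0.5002 0.2823 0.0573] [0.0059 0.0122]
20.225 [0.4959 0.2801 0.0518] [-0.0027  0.0072]
20.275 [0.4952 0.2798 0.0527] [-0.0053  0.0059]
20.325 [0.4962 0.2802 0.054 ] [-0.0037  0.0067]
20.375 [0.4972 0.2806 0.0549] [-0.0015  0.0078] [-37.0372  35.7332   8.4565 106.7272  -8.7228  38.0097 -37.1746]
t 20.375 p [0.4972 0.2806 0.0549] yaw 76.10082131973715 w 0.042481529155174495 F [ 0.5765  1.0952 -4.4066] tilt [-0.0015  0.0078]
tool delta [-0.0004  0.      0.0189] n rows 0.30235593741732314 turn 0.0008213197371560454
delta in axes after turn [-0.0003 -0.0001  0.0189]
```

send_rows --pt "0 0 0.0145 0 1"

```text
time_s: 20.5
tcp_pos: [0.4992, 0.2818, 0.0423]
orientation: [[0.24, 0.971, 0.003], [0.971, -0.24, 0.01], [0.011, 0.0, -1.0]]
contact_force: [0.1, 0.3, -5.3]
width: 0.0424
```

```bash
python3 st.py; python3 go.py .4971 .2804 .036 76.1
```

```text
20.5 [0.4992 0.2818 0.0423] [0.0028 0.0103]
20.55 [0.4977 0.2811 0.0398] [-0.0005  0.0084]
20.6 [0.497  0.2808 0.0399] [-0.0021  0.0076]
20.65 [0.497  0.2808 0.0402] [-0.0021  0.0075]
20.7 [0.4972 0.2808 0.0404] [-0.0018  0.0077] [-36.8223  36.9277   8.1254 107.3375  -9.003   36.2125 -36.9314]
t 20.7 p [0.4972 0.2808 0.0404] yaw 76.10645830887024 w 0.04260281906188124 F [-0.1819 -0.4414 -5.2288] tilt [-0.0018  0.0077]
tool delta [-0.0005  0.      0.0044] n rows 0.07132589209601056 turn 0.006458308870264773
delta in axes after turn [-0.0004 -0.      0.0044]
```

send_rows --pt "0 0 0.004 0 1"

```text
time_s: 20.82
tcp_pos: [0.4977, 0.2811, 0.0369]
orientation: [[0.24, 0.971, -0.001], [0.971, -0.24, 0.008], [0.008, -0.003, -1.0]]
contact_force: [0.5, 0.4, -4.5]
width: 0.0426
```

```bash
python3 st.py; python3 go.py .4971 .2804 .036 76.1
```

```text
20.825 [0.4977 0.2811 0.0369] [-0.0008  0.0083]
20.875 [0.4977 0.2811 0.0367] [-0.0007  0.0083]
20.925 [0.4977 0.281  0.0367] [-0.0008  0.0082]
20.975 [0.4976 0.281  0.0367] [-0.0009  0.0081]
21.025 [0.4976 0.281  0.0367] [-0.0009  0.0081] [-36.76    37.2459   8.0379 107.4749  -9.0804  35.7031 -36.863 ]
t 21.025 p [0.4976 0.281  0.0367] yaw 76.10446907038637 w 0.042583372184311116 F [ 1.0022  0.1739 -1.8422] tilt [-0.0009  0.0081]
tool delta [-0.0007 -0.0003  0.0007] n rows 0.016924360522518812 turn 0.004469070386392104
delta in axes after turn [-0.0007 -0.0003  0.0007]
```

send_rows --pt "0 0 0 0 0.35" --pt "0 0 0 0 0.35" --pt "0 0 0.0 0 1" --pt "0 0 0 0 1" --pt "0 0 0 0 1" --newtons 80

```text
time_s: 21.65
tcp_pos: [0.4984, 0.2814, 0.038]
orientation: [[0.24, 0.971, 0.001], [0.971, -0.24, 0.009], [0.009, -0.001, -1.0]]
contact_force: [0.0, 0.7, -0.8]
width: 0.0427
```

```bash
python3 st.py; python3 go.py .4971 .2804 .036 76.1;  python3 -c "
from h import *
import pickle
w=snap('wrist','w13.png');pickle.dump(w,open('w13.pkl','wb'));snap('side','s13.png');snap('scene','c13.png')"
```

```text
21.65 [0.4984 0.2814 0.038 ] [0.0009 0.0094]
21.7 [0.4984 0.2814 0.038 ] [0.0008 0.0094]
21.75 [0.4984 0.2814 0.038 ] [0.0009 0.0094]
21.8 [0.4984 0.2814 0.038 ] [0.0009 0.0093]
21.85 [0.4984 0.2814 0.038 ] [0.0009 0.0093] [-36.7574  37.1448   8.0532 107.4065  -9.0772  35.7462 -36.8681]
t 21.85 p [0.4984 0.2814 0.038 ] yaw 76.09410281318476 w 0.04276774675327288 F [-0.1802 -0.6989 -0.627 ] tilt [0.0009 0.0093]
tool delta [-0.0013 -0.001   0.002 ] n rows 0.04118625482807427 turn -0.005897186815218447
delta in axes after turn [-0.0013 -0.0011  0.002 ]
```

View pics/w13.png

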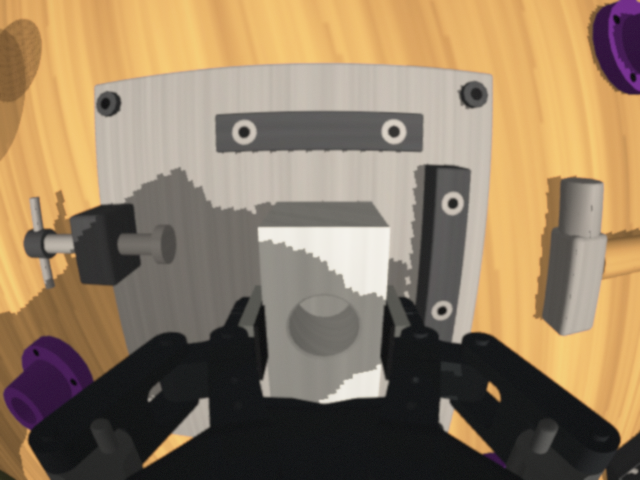

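Run:
```python
import cv2
a=cv2.imread('pics/w13.png')
cv2.imwrite('pics/w13z.png',cv2.resize(a[55:345,85:500],None,fx=1.9,fy=1.9,interpolation=cv2.INTER_CUBIC))
```

```text
(no output)
```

View pics/w13z.png

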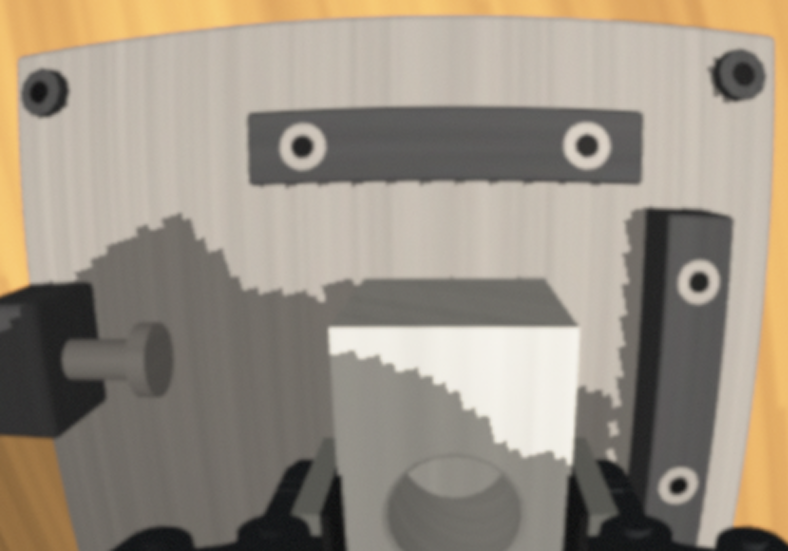

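Run:
```python
from fitw import *
import pickle
w=pickle.load(open('w13.pkl','rb'))
def L(a,b,z):
    p=[onz(w,q,'wrist',z)[:2] for q in Z(55,85,1.9,[a,b])]; d=p[1]-p[0]; print(p,np.hypot(*d),np.degrees(np.arctan2(d[1],d[0])))
    return p
L((18,58),(774,38),.012)
L((249,184),(640,182),.032)
L((668,214),(648,488),.032)
L((646,212),(630,460),.012)
L((328,327),(579,326),.062)
L((302,146),(587,146),.032)
```

```text
[array([0.4078, 0.4075]), array([0.6006, 0.3598])] 0.19861246192885165 -13.910710332521843
[array([0.4699, 0.352 ]), array([0.5517, 0.332 ])] 0.08421058575013747 -13.752565414663135
[array([0.5565, 0.3239]), array([0.5412, 0.2602])] 0.06548012156480662 -103.51805284786307
[array([0.5566, 0.3226]), array([0.541 , 0.2586])] 0.06584402185742391 -103.7083599626762
[array([0.4855, 0.3229]), array([0.5284, 0.3124])] 0.04420868979523563 -13.661540973804915
[array([0.4834, 0.3566]), array([0.542, 0.342])] 0.0603436973476672 -14.08024581777837
```

send_rows --pt "0.011 0.011 0.0 0 1" --pt "0.009 0.009 0 0 1"

```text
time_s: 22.25
tcp_pos: [0.5215, 0.2953, 0.038]
orientation: [[0.241, 0.971, -0.002], [0.971, -0.241, 0.008], [0.007, -0.004, -1.0]]
contact_force: [-1.4, -1.2, 1.0]
width: 0.0422
```

```bash
python3 st.py; python3 go.py .5268 .2983 .037 76.2
```

```text
22.25 [0.5215 0.2953 0.038 ] [-0.0019  0.0079]
22.3 [0.5232 0.2963 0.0381] [0.     0.0089]
22.35 [0.5228 0.296  0.038 ] [0.0003 0.009 ]
22.4 [0.5222 0.2957 0.038 ] [-0.      0.0088]
22.45 [0.5218 0.2954 0.038 ] [-0.0005  0.0085] [-36.6836  38.8841   8.2091 103.0337  -8.9861  38.4932 -37.1585]
t 22.45 p [0.5218 0.2954 0.038 ] yaw 76.08212009050669 w 0.0424955529910087 F [ 0.1983  0.0659 -1.1084] tilt [-0.0005  0.0085]
tool delta [0.004  0.0042 0.001 ] n rows 0.0940908373544842 turn -0.11787990949329696
delta in axes after turn [0.004  0.0042 0.001 ]
```

send_rows --pt "0.0045 0.0045 0.001 0 1"

```text
time_s: 22.58
tcp_pos: [0.5261, 0.2977, 0.0379]
orientation: [[0.241, 0.971, -0.002], [0.971, -0.241, 0.008], [0.007, -0.004, -1.0]]
contact_force: [-5.2, -4.4, 15.9]
width: 0.0426
```

```bash
python3 st.py; python3 go.py .5268 .2983 .037 76.2
```

```text
22.575 [0.5261 0.2977 0.0379] [-0.0023  0.0076]
22.625 [0.5273 0.2985 0.038 ] [-0.0007  0.0084]
22.675 [0.5273 0.2985 0.038 ] [-0.0002  0.0087]
22.725 [0.5273 0.2985 0.038 ] [-0.      0.0088]
22.775 [0.5273 0.2985 0.038 ] [0.0001 0.0088] [-36.6482  39.2743   8.2406 102.0644  -8.9795  39.038  -37.2113]
t 22.775 p [0.5273 0.2985 0.038 ] yaw 76.06671667281104 w 0.042782058287363624 F [-1.7814 -1.007   6.4522] tilt [0.0001 0.0088]
tool delta [-0.0003 -0.0004  0.001 ] n rows 0.017844490929119033 turn -0.13328332718896263
delta in axes after turn [-0.0003 -0.0004  0.001 ]
```

send_rows --pt "0.003 0.003 0.0015 0 1"

```text
time_s: 22.9
tcp_pos: [0.528, 0.2988, 0.0379]
orientation: [[0.241, 0.97, -0.005], [0.97, -0.241, 0.006], [0.005, -0.007, -1.0]]
contact_force: [-19.3, -10.7, 33.0]
width: 0.0426
```

```bash
python3 st.py
python3 - <<'E'
from h import *
s=robot.get_state();R=np.array(s['orientation']);print('tool F',R.T@s['contact_force'],'T',R.T@s['torque'],s['width'])
E
```

```text
22.9 [0.528  0.2988 0.0379] [-0.0053  0.0063]
22.95 [0.528  0.2988 0.038 ] [-0.0056  0.0063]
23.0 [0.528  0.2988 0.038 ] [-0.0052  0.0065]
23.05 [0.528  0.2988 0.038 ] [-0.005   0.0065]
23.1 [0.528  0.2988 0.038 ] [-0.0049  0.0066] [-36.6108  39.4496   8.2574 101.6323  -8.9684  39.6075 -37.2368]
tool F [ -8.3618  -9.5122 -20.583 ] T [ 1.8482 -1.6923  0.0228] 0.04251593302368806
```

send_rows --pt "0.007 0.007 0.0012 0 1"

```text
time_s: 23.22
tcp_pos: [0.5282, 0.2989, 0.0381]
orientation: [[0.242, 0.97, -0.021], [0.97, -0.242, -0.001], [-0.006, -0.02, -1.0]]
contact_force: [-36.0, -20.9, 46.7]
width: 0.0427
```

```bash
python3 st.py
python3 - <<'E'
from h import *
import pickle
s=robot.get_state();R=np.array(s['orientation']);print('tool F',R.T@s['contact_force'],'T',R.T@s['torque'],s['width'],np.degrees(np.arctan2(R[1,0],R[0,0])))
w=snap('wrist','w14.png');pickle.dump(w,open('w14.pkl','wb'))
for c in ['side','scene']:
    i=snap(c,c+'14.png')['image']
    i=i[165:255,215:325] if c=='side' else i[205:330,335:485]
    cv2.imwrite('pics/%s14z.png'%c,cv2.resize(i,None,fx=5,fy=5,interpolation=cv2.INTER_CUBIC))
i=w['image'][60:345,150:500];cv2.imwrite('pics/w14z.png',cv2.resize(i,None,fx=2.1,fy=2.1,interpolation=cv2.INTER_CUBIC))
E
```

```text
23.225 [0.5282 0.2989 0.0381] [-0.0205 -0.0012]
23.275 [0.5282 0.2989 0.0382] [-0.0216 -0.0016]
23.325 [0.5282 0.2989 0.0382] [-0.0207 -0.0012]
23.375 [0.5282 0.2989 0.0382] [-0.0204 -0.001 ]
23.425 [0.5282 0.2989 0.0382] [-0.0201 -0.0009] [-36.5583  39.8537   8.3199 100.6008  -8.9068  41.2148 -37.3215]
tool F [-21.1556 -22.5962 -35.6613] T [ 4.5173 -3.9361 -0.0935] 0.04284678666546235 76.01084458721803
```

View pics/w14z.png

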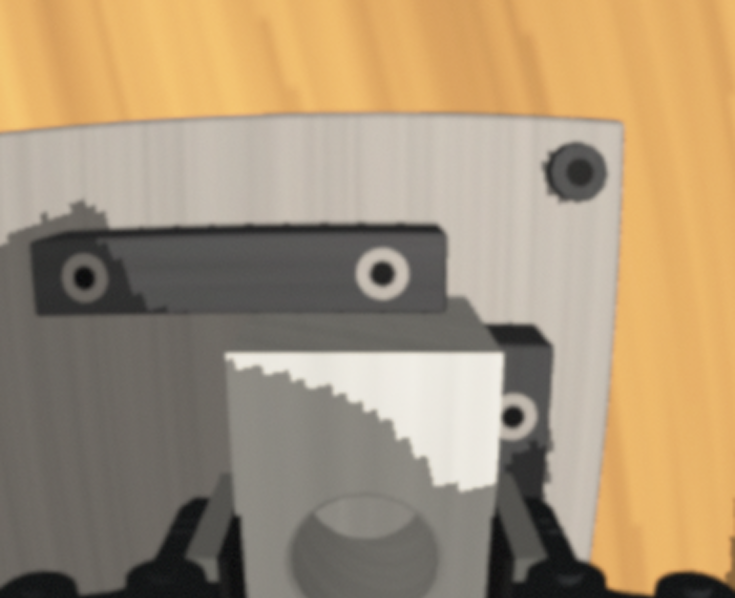

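View pics/side14z.png

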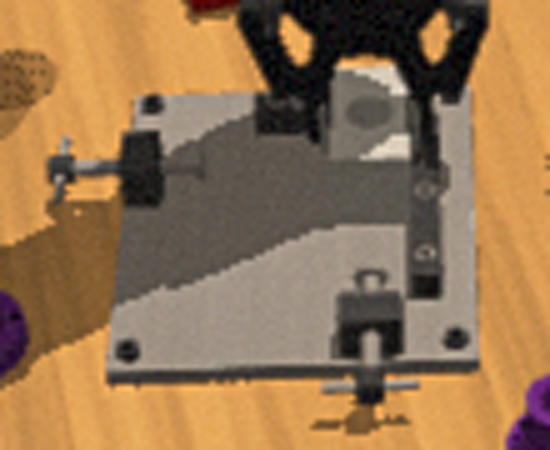

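View pics/scene14z.png

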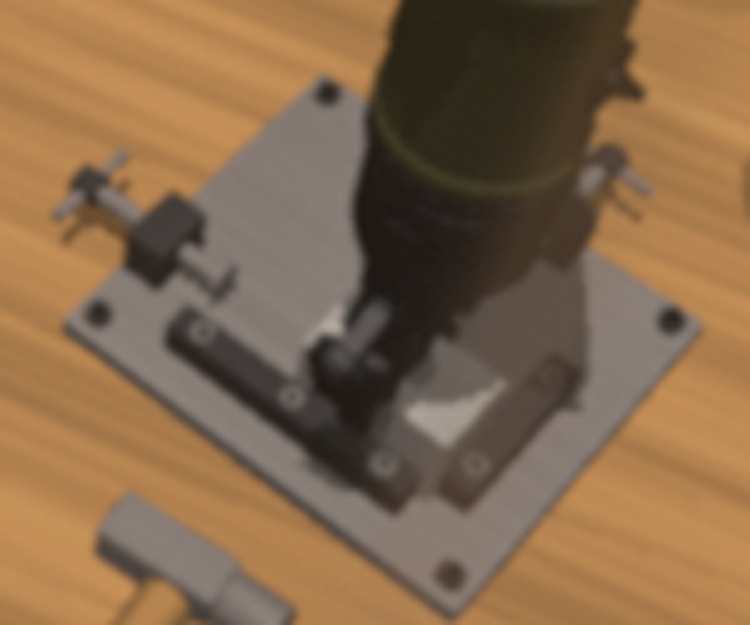

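Run:
```python
from h import *
import pickle
from scipy.ndimage import gaussian_filter1d
ws={k:pickle.load(open(k+'.pkl','rb')) for k in ['w12','w13','w14']}
def edge(line,lo,hi,sgn=0):
    g=np.gradient(gaussian_filter1d(line.astype(float),1.0)); g=np.abs(g); i=lo+np.argmax(g[lo:hi]); 
    a,b,c=g[i-1],g[i],g[i+1]; return i+.5*(a-c)/(a-2*b+c)
for k,w in ws.items():
    im=w['image'].mean(2)
    far=[edge(im[r0-3:r0+4].mean(0) if 0 else im[:,c],218,236) for r0,c in [(0,c) for c in range(345,386,8)]]
    R_=[edge(im[r],380,398) for r in range(236,286,8)]
    L_=[edge(im[r],252,272) for r in range(236,286,8)]
    fb=[edge(im[:,c],196,212) for c in range(285,365,16)]
    print(k,'far',np.round(far,2),'R',np.round(R_,2),'L',np.round(L_,2),'farbottom',np.round(fb,2),'tilt',(w['R'][2]))
```

```text
w12 far [226.02 226.08 226.12 226.13 226.17 226.02] R [391.46 390.24 389.81 389.89 388.92 388.44 388.25] L [259.05 257.36 257.83 258.2  258.82 259.36 259.85] farbottom [200.23 200.13 201.67 199.1  200.09] tilt [-0.0802 -0.2679 -0.9601]
w13 far [226.28 226.36 226.41 226.42 226.46 226.48] R [389.45 389.21 388.6  388.29 387.88 387.21 386.87] L [257.76 258.32 258.77 259.26 259.77 260.23 260.63] farbottom [201.25 201.15 201.17 201.19 201.2 ] tilt [-0.0664 -0.2592 -0.9635]
w14 far [227.16 227.23 227.26 227.24 227.29 227.23] R [389.16 388.82 388.57 388.66 386.99 387.05 386.63] L [261.5  257.7  258.18 258.7  259.1  259.6  260.08] farbottom [208.89 209.01 208.99 195.45 209.23] tilt [-0.087  -0.2689 -0.9592]
```

Run:
```python
from h import *
import pickle
a=pickle.load(open('w13.pkl','rb'));b=pickle.load(open('w14.pkl','rb'))
# camera->tool constant; work in camera frame. Ra: world->cam
def campt(s,X): return np.array(s['R'])@X+np.array(s['t'])
th=np.radians(-13.8);Rz=np.array([[np.cos(th),-np.sin(th),0],[np.sin(th),np.cos(th),0],[0,0,1]])
g0=np.array([.4984,.2814,.012]) # block origin in w13
def pj(c):
    r=np.hypot(c[0],c[1]);t=np.arctan2(r,c[2]);k=t/r;return np.array([a['cy']+a['fy']*c[1]*k,a['cx']+a['fx']*c[0]*k])
pts={'far':[.0,.038,.05],'L20':[-.022,.03,.05],'R20':[.022,.03,.05],'L0':[-.022,.018,.05],'R0':[.022,.018,.05]}
for f in [0,.5,1.]:
  for hz in [.035,.042]:
    out=[]
    for n,p in pts.items():
        p=np.array(p)
        ca=campt(a,g0+Rz@p); piv=campt(a,g0+Rz@np.array([0,0,hz]))
        Q=np.array(b['R'])@np.array(a['R']).T   # block flat: rotation in cam frame
        rv=cv2.Rodrigues(Q)[0]*f; Qf=cv2.Rodrigues(rv)[0]
        cb=piv+Qf@(ca-piv); d=pj(cb)-pj(ca); out.append((n,np.round(d,2).tolist()))
    print('slip fraction',f,'pivot',hz,out)
```

```text
slip fraction 0 pivot 0.035 [('far', [0.0, 0.0]), ('L20', [0.0, 0.0]), ('R20', [0.0, 0.0]), ('L0', [0.0, 0.0]), ('R0', [0.0, 0.0])]
slip fraction 0 pivot 0.042 [('far', [0.0, 0.0]), ('L20', [0.0, 0.0]), ('R20', [0.0, 0.0]), ('L0', [0.0, 0.0]), ('R0', [0.0, 0.0])]
slip fraction 0.5 pivot 0.035 [('far', [0.53, -0.49]), ('L20', [0.38, -0.44]), ('R20', [0.64, -0.27]), ('L0', [0.26, -0.36]), ('R0', [0.62, -0.29])]
slip fraction 0.5 pivot 0.042 [('far', [0.38, -0.3]), ('L20', [0.23, -0.27]), ('R20', [0.49, -0.08]), ('L0', [0.13, -0.19]), ('R0', [0.48, -0.1])]
slip fraction 1.0 pivot 0.035 [('far', [1.07, -1.0]), ('L20', [0.76, -0.89]), ('R20', [1.3, -0.55]), ('L0', [0.52, -0.72]), ('R0', [1.25, -0.58])]
slip fraction 1.0 pivot 0.042 [('far', [0.77, -0.62]), ('L20', [0.47, -0.54]), ('R20', [1.0, -0.16]), ('L0', [0.25, -0.39]), ('R0', [0.97, -0.21])]
```

```bash
python3 - <<'E'
from h import *
for f,(r0,r1,c0,c1) in {'side14':(330,440,280,400),'scene14':(150,235,140,260)}.items():
    i=cv2.imread('pics/%s.png'%f)[r0:r1,c0:c1];cv2.imwrite('pics/%s_h.png'%f,cv2.resize(i,None,fx=5,fy=5,interpolation=cv2.INTER_CUBIC))
E
cd pics; python3 -c "
import cv2,numpy as np
a=cv2.imread('side14_h.png');b=cv2.imread('scene14_h.png');h=max(a.shape[0],b.shape[0])
a=cv2.copyMakeBorder(a,0,h-a.shape[0],0,0,0);b=cv2.copyMakeBorder(b,0,h-b.shape[0],0,0,0)
c=np.hstack([a,b]);print(c.shape);cv2.imwrite('hh.png',cv2.resize(c,None,fx=.66,fy=.66))"
```

```text
(550, 1200, 3)
```

View pics/hh.png

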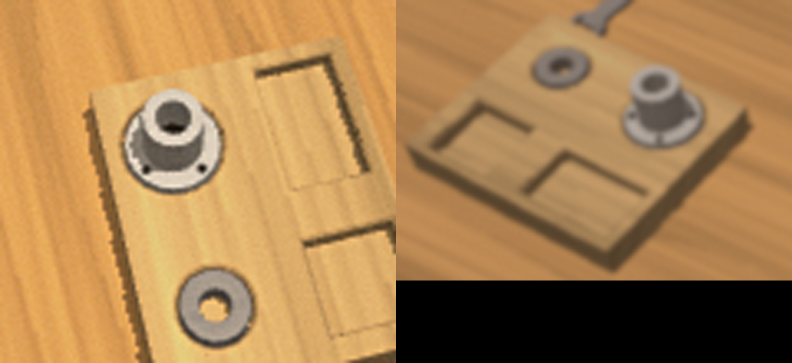

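Run:
```python
from fitw import *
import pickle
S=pickle.load(open('S.pkl','rb'))
a=Z(330,280,3.3,[(174,117)])[0]; b=Z(150,140,3.3,[(656-396,84)])[0]
print('hub top',tri([ray(S['side'],a,'side'),ray(S['scene'],b,'scene')]))
s=robot.get_state();R=np.array(s['orientation']);print(s['time_s'],'tool F',R.T@s['contact_force'],s['tcp_pos'],s['width'],R[:2,2])
```

```text
hub top (array([ 0.4872, -0.2481,  0.0634]), [np.float64(0.0010085470797596727), np.float64(0.0010085470797596672)])
23.575 tool F [-21.5462 -23.2478 -34.8411] [0.5282 0.2989 0.0382] 0.04205123655984306 [-0.02   -0.0008]
```

```bash
python3 -c "
from h import *
print(finish_job()); s=robot.get_state(); print(s['time_s'],s['contact_force'],s['tcp_pos'])"
```

```text
the job is handed in; nothing more can be done
None
the job is handed in; nothing more can be done
```

I took the hub out of the fixture, set it in the 65 mm nest and let go. I then loaded the block into the fixture corner and finished holding it pressed there with an 80 N grip. The job was handed in at about 23.6 s of the 64 s.

**Hub:** The last pictures show it upright and centred in its nest, with the flange almost level with the board. Its top measured 63 mm above the bench against 66 mm expected. Those two views also read 3–7 mm low at the board itself, so I take it as fully home.

**Block:** It sits at the expected home point to about 1 mm. Its yaw matches the fences to within 0.2°. The force reading was steady at about 23 N towards the long fence, 22 N towards the short fence and 35 N down. The highest wrist force I saw was about 63 N.

**What was not perfect:**
- The tool leaned about 1.1° under the push. Comparing the wrist pictures before and after indicates the block stayed flat and only the gripper leaned.
- The tool also tilted by up to 2° while moving, because of the row-by-row control. I corrected this before gripping the block, and let go of the block once on the plate so it could settle flat.

I did not touch the bearing or the other things on the bench.

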